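Brake the decorating turntable and lock it with its pin

TASK

The decorating turntable is still running on from painting bands. Lay a fingertip lightly on the turning wheel to bring it to rest with its lock hole over the slot in the lug underneath, then take the locking pin from the tool block and push it gently through hole and slot until its collar sits fully down on the wheel, and let go. Be gentle with the wheel and its bearing, keep off the wet bowl, and leave the other things on the table where they are.

Things in the scene. Friction and masses are not known exactly. Their poses are not given: they have to be found in the camera images.
- wheel (a joint): Angle (rad, counting on over whole turns) of the round flat steel wheel, 280 mm across, 12 mm thick, about 4.5 kg, on a nearly frictionless upright bearing. Grows counter-clockwise seen from above; the hole is over the slot at whole multiples of 2 pi. At the start it already turns at +1.3 to +3.3 rad/s and would coast for 20 s or more. Once stopped it stays, but the lightest push turns it.
- wheel_centre (a point): Fixed point on the wheel's axis at the level of its flat top face (100 mm above the table). The bare top, with fine turned grooves, runs from 45 mm to 140 mm from the axis. The old wheel runs out of true: seen from the side its top rises and falls by up to 2.8 mm at the edge (1.7 mm at 85 mm from the axis) as it turns; at the lock hole it is level with this point.
- lock_hole (a point): Centre of the round lock hole at the wheel's top face: 14 mm in diameter, right through the 12 mm wheel, small chamfer, 118 mm from the axis. It travels round with the wheel; there is only one.
- lug_slot (a point): Point of the fixed slot for the hole to stop over: 118 mm from the axis, at the lug's top, 84 mm above the table (wheel's underside 88, top 100). The lug is a dark fork, 48 mm wide, 14 mm thick, on the base; its 14 mm wide slot, open below, runs radially from 100 mm to the open end 166 mm from the axis, so 26 mm of it shows past the wheel's edge. Its prongs stand under the wheel.
- stand: The turntable's heavy cast base, fixed to the table, 164 mm across, which carries the wheel and the forked lug. Origin on the axis at table height; its -x axis points from the axis along the slot; its z is up.
- pin: Loose steel locking pin, 0.12 kg, upright in the tool block. Origin: centre of its nose (lower end); z up along it. Nose tapers from 7 to 12 mm dia. in 9 mm; 12 mm shank up to 40 mm; collar 26 mm dia. from 40 to 46 mm; knurled grip 24 mm dia. from 46 to 92 mm (top), to be held from above. Fully home, the collar rests on the wheel's top and the nose is 24 mm below the lug's top face.
- block: Wooden tool block, fixed, 60 mm (x) by 150 mm (y) by 55 mm high, with three holes; origin at the centre of its underside. The pin stands in the hole at y = -45 mm of the block's frame (14 mm hole, 46 mm deep), its collar resting on the block; the other two holes are empty.
- palette: White watercolour palette with wells, 130 x 230 x 18 mm, bystander. Origin under its centre.
- glaze_jar: White glaze jar with lid, 60 mm across, 62 mm high, bystander. Origin under its centre.
- brush_jar: Glass jar of brushes, 76 mm across, brush tips about 210 mm high, bystander. Origin under its centre.
- bowl: Small freshly painted bowl, stuck down at the middle of the wheel and turning with it: 90 mm across, its rim 40 mm above the wheel's top. Origin on the axis at the wheel's top face. Must not be touched.
There are look-alikes about, which are no part of the job. Of the things shaped like the pin, the steel one is meant.

How it is judged:
By the outcome, as a careful person would: the job done as asked, in the order asked, and still so for the second after the job is handed in, with the robot touching nothing.
It also fails if it takes over 72 s, if anything falls off the work surface, if the arm or the gripper's body presses on something with over 40 N, if the wrist force passes 120 N, or if a joint passes its speed limit or range.

ROBOT

A 6-joint arm with a two-finger parallel gripper is mounted at the origin on the work surface. World frame = base frame: x ahead of the robot, y to its left, z up, the work surface at z = 0. Lengths are in mm, angles in rad, forces in N, time in s.
With the tool pointing down it reaches from about 425 to 1125 mm from the base axis. Payload 14.9 kg.
Tool frame: the origin (TCP) lies at the very end of the fingers, on their centre line; the grasp point (between the pads) lies 19 mm behind it; z points along the fingers, y is the direction in which the jaws open and shut (so a half turn about z gives the same grasp; the last joint's range is limited). The gripper opens to 91 mm and grips with 3 to 60 N. Pads are 32 mm wide; open, the fingers measure 118 mm over their backs; the gripper's body (76 mm by 178 mm) begins 60 mm behind the grasp point.
Start: joints at [1.142, 0.379, 1.734, -0, 1.028, -0.033], TCP at [269.891, 645.892, 213.932] pointing down, gripper open.
Joint ranges: [-2.77, 2.77], [-0.74, 2.19], [0, 2.66], [-1.06, 4.2], [0.31, 2.87], [-3.08, 3.08]. Speed limits (rad/s): [1.89, 1.89, 2.39, 3.14, 3.14, 3.14].

INTERFACE

Orientations are given as [roll, pitch, yaw] about the fixed x, y, z axes, in that order (R = Rz(yaw) Ry(pitch) Rx(roll)).
In Python, from station import telemetry, cams, close_job gives the robot as it stands.
- The arm moves only by the shell command python3 -m handwheel 'ROWS' [FORCE]. ROWS is JSON, one flat list of numbers, 7 for each row, row after row: the shift along the tool's x, y, z in m, then the turn, a rotation vector about the tool's x, y, z in degrees, then the opening, from 0 (shut) to 1 (fully open). A call has 1 to 10 rows; each row is the pose to reach, as a shift and turn from the pose commanded when the call began, along the tool's axes at that moment; what a row does not reach only later rows make up. A row lasts 1/12 s, in which the tool goes at most 41.7 mm and 7.16 degrees, less where a joint would pass 70% of its speed; a pose out of reach is approached as far as the arm can. A call with a gripper value outside its range is refused whole. The fingers move at their own pace and stop on an object; FORCE is the grip in N (left out, the last holds). Time passes only in rows, so rows that repeat a pose let the fingers close. It gives the time, the measured TCP pose, the force and the opening at its end, in the units of the state.
- telemetry.state(): the state, without advancing time (a new reading comes with each control period).
- cams.snapshot(name): name is "side" or "top" or "wrist"; returns (picture, depth): 400x640x3 uint8, blue, green, red; 400x640 float32, mm along the optical axis (not along the pixel's ray), 0 where there is no reading.
- cams.get_calibration(name): a dict with "mtx" (3x3 intrinsics, pixels), "R" (3x3) and "t" (3): a world point X has camera coordinates R X + t. Camera axes: x right, y down, z forward; pixel columns grow to the right and rows downward; lengths in mm; the calibration is good to about 2 mm. A picture is of the moment at which its call begins: read the wrist's pose just before it. get_calibration takes no time and is no camera call; for the wrist camera it gives the pose at the moment of the call.
- close_job(): hands the job in, once; it reports no verdict.
Trained networks look in the newest picture that a camera, given by its name, has taken for a name from the list of things; names that differ only in an ending like _2 or _b are one class to them, and where a whole thing is asked for, a point or a joint stands for the part that bears it (a point fixed in the world has none). Each returns a list of dicts, best first, with "p" (0 to 1); they miss things now and then, are a little off and sometimes report something else, mostly with a low value. They report only what shows in the picture. A call takes as long as a camera call. They do not tell look-alikes from the thing itself.
- cams.outline_of(camera, thing): "mask" (400x640 bool, what is visible of it) and "bbox" ([left, top, right, bottom] in pixels, round what is visible of it).
- cams.pinpoint(camera, thing): "centre" ([column, row] in pixels: a listed point, or the origin of a listed thing).
The state is a dict: "time_s": time; "q": joint angles; "dq": joint speeds; "tau": joint torques, N m; "ee_pos": TCP position; "eef_rot": TCP orientation; "ft_force": force on the tool from outside, world axes, zero at the start; "ft_torque": the same for the moment, N m; "width": finger opening in mm.
Only numpy, scipy, OpenCV 4.12 (cv2) and the standard library are available. Lean on these libraries where they do the work, as an engineer would, in place of code of your own. Each camera call takes 0.05 s, during which the arm holds its last target.

## Working session

There is one attempt and no reset: what is moved stays moved. The work goes in short steps, Python scripts to look and compute and a shell command to move; the robot and the scene stay as the last step left them, time stands still between calls to the robot, and variables do not carry over. Pictures are saved under pics/ and viewed, and the job is handed in when it is done.

```bash
ls; mkdir -p pics
cat > h.py <<'E'
import numpy as np, cv2
from station import telemetry, cams
def cal(n):
    c=cams.get_calibration(n); return np.array(c["mtx"]),np.array(c["R"]),np.array(c["t"]).ravel()
def atz(n,px,z,c=None):
    K,R,t=c or cal(n); d=R.T@np.linalg.inv(K)@np.array([px[0],px[1],1.]); o=-R.T@t
    return o+d*(z-o[2])/d[2]
def proj(n,X,c=None):
    K,R,t=c or cal(n); p=K@(R@np.array(X,float)+t); return p[:2]/p[2]
def dep(n,px,D,c=None):
    K,R,t=c or cal(n); z=D[int(px[1]),int(px[0])]; return R.T@(z*(np.linalg.inv(K)@np.array([px[0],px[1],1.]))-t)
E
python3 - <<'E'
from h import *
for n in ["top","side"]:
    p,d=cams.snapshot(n); cv2.imwrite(f"pics/{n}0.png",p); np.save(f"pics/{n}0.npy",d)
print(telemetry.state())
E
```

```text
pics
{'time_s': 0.1, 'q': array([ 1.14170114e+00,  3.79369127e-01,  1.73473326e+00, -6.59525479e-06,
        1.02851012e+00, -3.32975408e-02]), 'dq': array([ 0.00054701, -0.00138416, -0.00158704, -0.00010107,  0.00110512,
        0.00046802]), 'tau': array([-1.98013418e-04, -7.65048194e+01, -4.35294521e+01,  6.51483564e-02,
        3.99119582e-02, -1.08413656e-04]), 'ee_pos': array([269.73314672, 645.54617716, 213.33936584]), 'eef_rot': array([-3.14057318e+00, -2.83099075e-05,  2.74579840e+00]), 'ft_force': array([ 0.54514377, -0.09169778, -0.30489945]), 'ft_torque': array([ 0.01715534, -0.01171406,  0.02121335]), 'width': 91.24740847093763}
```

View pics/top0.png

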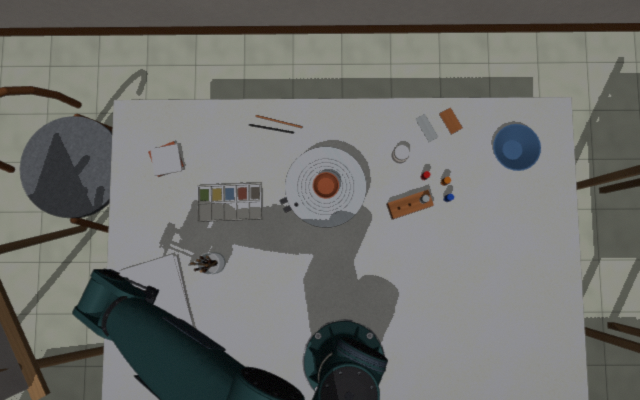

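View pics/side0.png

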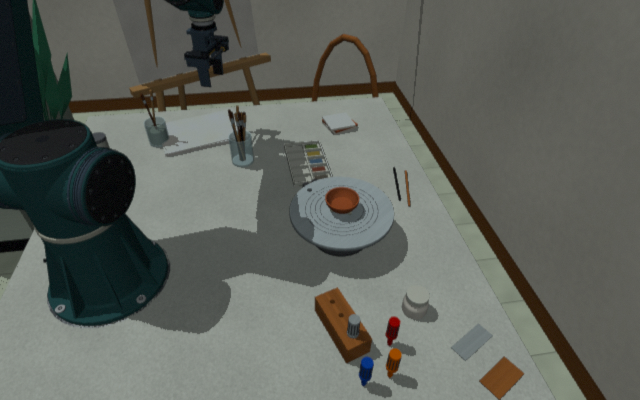

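Run:
```python
from h import *
ct=cal("top"); cs=cal("side")
for n,c in (("top",ct),("side",cs)):
    print(n,"cam pos",-c[1].T@c[2], c[0][0,0])
p,d=cams.snapshot("top")
for th,z in (("wheel_centre",100),("lug_slot",84),("lock_hole",100),("stand",0),("pin",9),("block",0),("bowl",100)):
    r=cams.pinpoint("top",th)
    print(th,[(np.round(x["p"],2),np.round(x["centre"],1),np.round(atz("top",x["centre"],z,ct)[:2],1)) for x in r[:3]])
p,d=cams.snapshot("side")
for th,z in (("wheel_centre",100),("lug_slot",84),("lock_hole",100),("stand",0),("pin",9),("block",0),("bowl",100)):
    r=cams.pinpoint("side",th)
    print(th,[(np.round(x["p"],2),np.round(x["centre"],1),np.round(atz("side",x["centre"],z,cs)[:2],1)) for x in r[:3]])
print(telemetry.state()["time_s"])
```

```text
top cam pos [ 386.78216644   54.2705493  1769.20545243] 490.3046843128023
side cam pos [ 402.2357662  -750.20358404  857.75742284] 420.8285782582115
wheel_centre [(np.float64(0.64), array([326.5, 186.5]), array([605.6,  56.6])), (np.float64(0.36), array([294.4, 198.3]), array([565.6, 166.8]))]
lug_slot [(np.float64(0.83), array([290.6, 203.4]), array([549.6, 181. ]))]
lock_hole [(np.float64(0.76), array([299.3, 213.4]), array([513.6, 150. ]))]
stand [(np.float64(0.72), array([324.8, 190.4]), array([604.5,  63. ]))]
pin [(np.float64(0.51), array([424.1, 178. ]), array([ 646.3, -296.8])), (np.float64(0.41), array([421. , 203.2]), array([ 554.8, -283.2])), (np.float64(0.37), array([443.9, 184.9]), array([ 620.7, -367.5]))]
block [(np.float64(0.89), array([406.8, 204.2]), array([ 552.3, -233.5]))]
bowl [(np.float64(0.66), array([323.1, 185.8]), array([608.1,  68.2]))]
wheel_centre [(np.float64(0.82), array([341.4, 205.7]), array([610.,  72.]))]
lug_slot [(np.float64(0.76), array([315.6, 186.2]), array([557.4, 183.5]))]
lock_hole [(np.float64(0.77), array([298.9, 221.6]), array([488.8,  27.9]))]
stand [(np.float64(0.84), array([340.2, 230.2]), array([612.8,  77.9]))]
pin [(np.float64(0.83), array([364.5, 384.6]), array([ 570.8, -374.1])), (np.float64(0.68), array([386.6, 342.1]), array([ 642.6, -288.6])), (np.float64(0.65), array([350.3, 340.9]), array([ 563.5, -273.3]))]
block [(np.float64(0.66), array([339.1, 332.5]), array([ 544.6, -243.6]))]
bowl [(np.float64(0.62), array([339.5, 207.2]), array([603.7,  66.8]))]
0.9
```

Run:
```python
import cv2
p=cv2.imread("pics/top0.png")[90:240,260:500]
cv2.imwrite("pics/top0c.png",cv2.resize(p,None,fx=3.2,fy=3.2,interpolation=cv2.INTER_CUBIC))
```

```text
(no output)
```

View pics/top0c.png

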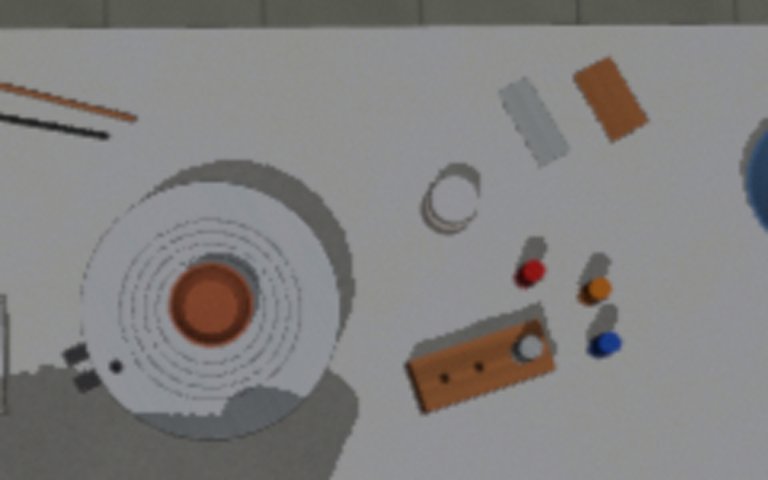

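Run:
```python
from h import *
from scipy.optimize import least_squares
def rim(n,name,tag):
    p,d=cams.snapshot(n); t=telemetry.state()["time_s"]
    cv2.imwrite(f"pics/{n}{tag}.png",p)
    c=cal(n)
    r=cams.outline_of(n,"wheel")
    m=r[0]["mask"].astype(np.uint8); print(n,t,r[0]["p"],r[0]["bbox"],m.sum())
    np.save(f"pics/{n}{tag}m.npy",m)
    cn,_=cv2.findContours(m,0,cv2.CHAIN_APPROX_NONE); cn=max(cn,key=len)[:,0]; 
    hull=cv2.convexHull(cn)[:,0].astype(float)
    P=np.array([atz(n,h+0.0,100,c)[:2] for h in cn])
    f=lambda v:np.hypot(P[:,0]-v[0],P[:,1]-v[1])-v[2]
    s=least_squares(f,[606,62,140],loss="soft_l1",f_scale=2)
    print("centre",s.x, np.abs(s.fun).mean())
    h=cams.pinpoint(n,"lock_hole")
    print("hole",h[0]["p"],h[0]["centre"],atz(n,h[0]["centre"],100,c) )
    l=cams.outline_of(n,"lug_slot")
    print(l[0]["p"] if l else None, l[0]["bbox"] if l else None)
rim("top","wheel",1); rim("side","wheel",1)
p,d=cams.snapshot("wrist"); cv2.imwrite("pics/w1.png",p)
c=cal("wrist"); s=telemetry.state(); print("wrist cam",-c[1].T@c[2],c[1][2],s["ee_pos"],s["eef_rot"],s["time_s"])
```

```text
top 0.95 0.85 [287.1, 145.3, 365.1, 228.3] 5184
centre [606.45500705  60.54122981 138.41751933] 1.1158757284224536
hole 0.79 [353.1, 198.3] [564.33410108 -34.19406053 100.        ]
0.7 [279.7, 147.2, 366.1, 227.0]
side 1.15 0.76 [286.9, 177.3, 393.0, 247.8] 6133
centre [605.82422765  55.03619839 141.19633187] 1.5814741692032588
hole 0.94 [358.8, 236.4] [629.81703994 -46.91173048 100.        ]
0.6 [287.1, 178.6, 393.8, 256.0]
wrist cam [204.03706515 674.74841157 385.4497711 ] [ 0.23784976 -0.09828629 -0.96631635] [269.88548815 645.89059413 213.92574791] [-3.14155854e+00 -1.89505092e-06  2.74580086e+00] 1.35
```

Run:
```python
import cv2,numpy as np
a=cv2.imread("pics/top1.png")[125:245,260:380]
b=cv2.imread("pics/side1.png")[160:370,270:430]
w=cv2.imread("pics/w1.png")
cv2.imwrite("pics/m1.png",np.hstack([cv2.resize(a,(440,440)),cv2.resize(b,(335,440))]))
```

```text
(no output)
```

View pics/m1.png

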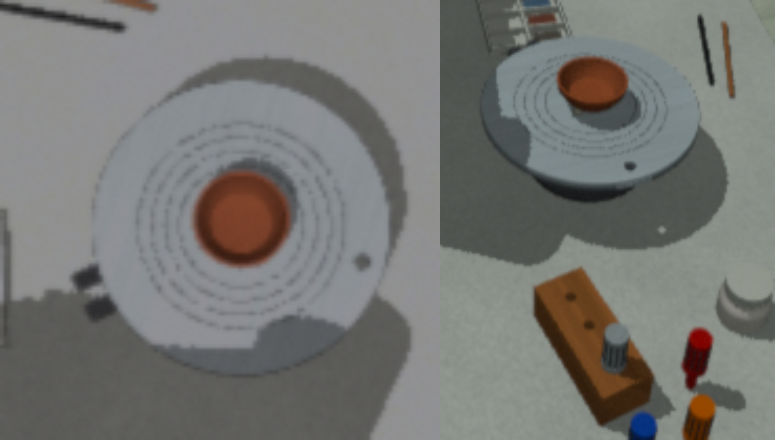

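View pics/w1.png

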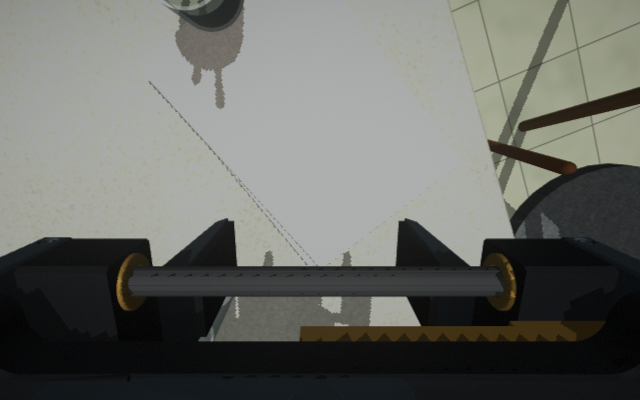

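```bash
cat >> h.py <<'E'
def tilt(n,D,c,cen=(606,60)):
    K,R,t=c; v,u=np.mgrid[0:400,0:640]; pts=np.stack([u,v,np.ones_like(u)],-1).reshape(-1,3)@np.linalg.inv(K).T
    X=(pts*D.reshape(-1,1)-t)@R
    r=np.hypot(X[:,0]-cen[0],X[:,1]-cen[1]); k=(r>55)&(r<134)&(abs(X[:,2]-100)<12)&(D.ravel()>0)
    A=np.c_[X[k,0]-cen[0],X[k,1]-cen[1],np.ones(k.sum())]
    for _ in range(3):
        s=np.linalg.lstsq(A,X[k,2],rcond=None)[0]
    res=X[k,2]-A@s
    return s*[140,140,1],res.std(),k.sum()
E
python3 - <<'E'
from h import *
ct=cal("top");cs=cal("side")
cen=np.array([606,60.])
print("fx wrist",cal("wrist")[0])
for px in ((283.5,200),(287,208),(285.5,204)): 
    w=atz("top",px,84,ct)[:2]; print("prong",w,np.hypot(*(w-cen)),np.degrees(np.arctan2(*(w-cen)[::-1])))
w=atz("top",(296.3,204.7),100,ct)[:2]; print("hole t0",w,np.hypot(*(w-cen)),np.degrees(np.arctan2(*(w-cen)[::-1])))
for i in range(4):
  for n,c in (("top",ct),("side",cs)):
    t=telemetry.state()["time_s"]; p,d=cams.snapshot(n)
    h=cams.pinpoint(n,"lock_hole")
    w=atz(n,h[0]["centre"],100,c)[:2]-cen if h else None
    ti=tilt(n,d,c)
    print(n,round(t,2),None if w is None else (h[0]["p"],round(np.hypot(*w)),round(np.degrees(np.arctan2(w[1],w[0])))%360),np.round(ti[0],2),np.round(np.degrees(np.arctan2(ti[0][1],ti[0][0]))), round(ti[1],2),ti[2])
print(tilt("top",np.load("pics/top0.npy"),ct))
E
```

```text
fx wrist [[323.23915496   0.         315.91307161]
 [  0.         323.23915496 201.67588677]
 [  0.           0.           1.        ]]
prong [561.60555737 205.5673551 ] 152.18646919715766 106.96040925941838
prong [533.77023512 193.3940358 ] 151.69412553641914 118.43451357467383
prong [547.67063914 198.61122438] 150.38412769236274 112.82197530012665
hole t0 [543.51366285 160.26687355] 118.14393027684807 121.93116944941133
top 1.35 (0.89, 114, 324) [-1.63 -1.79 99.35] -132.0 3.87 3890
side 1.45 (0.71, 367, 135) [ -1.5   -2.34 100.69] -123.0 1.43 4061
top 1.55 (0.67, 110, 350) [-0.79 -2.56 99.44] -107.0 3.83 3903
side 1.65 (0.56, 120, 1) [ -0.14  -2.83 100.64] -93.0 1.45 4065
top 1.75 (0.57, 118, 18) [ 0.7  -2.51 99.33] -74.0 3.87 3915
side 1.85 (0.81, 115, 31) [  1.25  -2.35 100.69] -62.0 1.43 4079
top 1.95 (0.6, 125, 52) [ 1.8  -1.92 99.49] -47.0 3.89 3922
side 2.05 (0.58, 121, 60) [  2.18  -1.55 100.66] -35.0 1.44 4141
(array([ 2.53123208,  1.36694676, 99.36691326]), np.float64(3.894943145482234), np.int64(3908))
```

Run:
```python
from h import *
ct=cal("top");cs=cal("side")
for n,c in (("top",ct),("side",cs)):
    p,d=cams.snapshot(n)
    r=cams.pinpoint(n,"brush_jar"); print(n,[(x["p"],x["centre"],atz(n,x["centre"],0,c)[:2]) for x in r])
    r=cams.outline_of(n,"brush_jar"); print([x["bbox"] for x in r])
c=telemetry.state(); print(c["time_s"])
```

```text
top [(0.97, [214.9, 259.8], array([356.05033378, 458.83267759]))]
[[190.4, 249.3, 225.3, 277.8]]
side [(0.83, [242.2, 160.9], array([345.2985828 , 458.02307535])), (0.62, [315.2, 187.8], array([571.70091549, 277.09009395]))]
[[226.4, 104.2, 253.3, 169.3]]
2.45
```

```bash
python3 -m handwheel '[-0.03,-0.01,-0.05,0,0,0,0, -0.05,-0.03,-0.06,0,0,0,0, -0.548,-0.322,-0.06,0,0,0,0, -0.548,-0.322,-0.06,0,0,0,0, -0.548,-0.322,-0.06,0,0,0,0, -0.548,-0.322,-0.06,0,0,0,0, -0.548,-0.322,-0.06,0,0,0,0, -0.548,-0.322,-0.06,0,0,0,0, -0.548,-0.322,-0.06,0,0,0,0, -0.548,-0.322,-0.06,0,0,0,0]' 20
```

```text
time_s: 3.28
ee_pos: [504.4, 332.6, 273.6]
eef_rot: [3.141, 0.0, 2.746]
ft_force: [1.1, 1.4, 0.4]
width: 27.4
```

```bash
python3 -m handwheel '[-0.198,-0.115,0,0,0,0,0, -0.198,-0.115,0,0,0,0,0, -0.198,-0.115,0.02,0,0,0,0, -0.198,-0.115,0.05,0,0,0,0, -0.198,-0.115,0.08,0,0,0,0, -0.198,-0.115,0.12,0,0,0,0, -0.198,-0.115,0.14,0,0,0,0, -0.198,-0.115,0.14,0,0,0,0, -0.198,-0.115,0.14,0,0,0,0]'
python3 - <<'E'
from h import *
s=telemetry.state(); print(s["time_s"],s["ee_pos"],s["ft_force"],s["width"],s["q"])
p,d=cams.snapshot("wrist"); c=cal("wrist"); cv2.imwrite("pics/w2.png",p)
for th,z in (("lock_hole",100),("lug_slot",84),("wheel_centre",100)):
    print(th,[(x["p"],x["centre"],atz("wrist",x["centre"],z,c)[:2]) for x in cams.pinpoint("wrist",th)])
t=telemetry.state()["time_s"]; p,d=cams.snapshot("side"); ti=tilt("side",d,cal("side")); cv2.imwrite("pics/side2.png",p)
print(t,ti,np.degrees(np.arctan2(ti[0][1],ti[0][0])))
E
```

```text
time_s: 4.03
ee_pos: [640.1, 150.9, 129.9]
eef_rot: [-3.138, -0.005, 2.745]
ft_force: [0.2, 0.3, -0.6]
width: 0.8
4.0333 [640.08290209 150.92191668 129.86892737] [ 0.22449268  0.33674489 -0.63987017] 0.7727282030582344 [ 1.96115643e-01  4.20882113e-01  1.85336024e+00  8.43759743e-06
  8.73234278e-01 -9.77722319e-01]
lock_hole []
lug_slot [(0.8, [290.8, 98.2], array([558.94835029, 170.15496046]))]
wheel_centre [(0.86, [170.0, 232.4], array([607.47252005,  61.50829178]))]
4.2333 (array([ -0.28589844,  -2.74508966, 100.69815836]), np.float64(1.4314450825236604), np.int64(4059)) -95.94586358467242
```

View pics/w2.png

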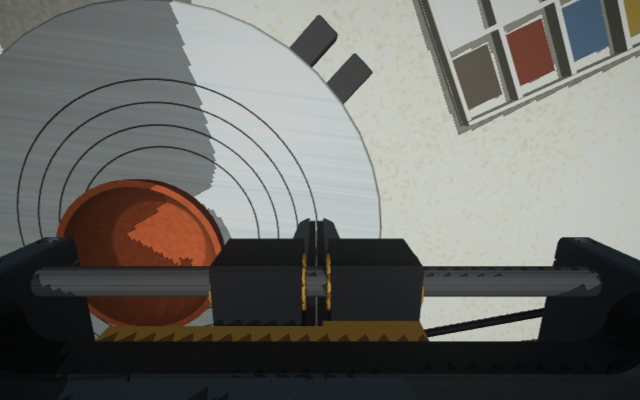

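View pics/side2.png

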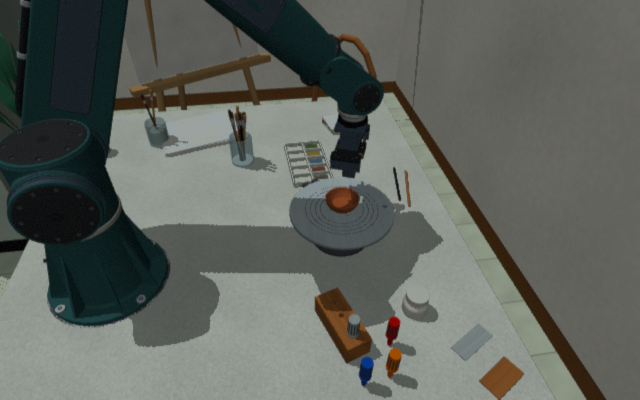

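```bash
python3 -c "
from h import *
s=telemetry.state(); print(s['time_s'],s['ee_pos'],s['ft_force'],s['eef_rot'])"
```

```text
4.2833 [642.79995653 153.04497505 135.87761125] [-0.236197   -0.19672681 -0.79890865] [3.13972422e+00 2.72906627e-03 2.74678192e+00]
```

```bash
python3 -m handwheel '[0.001,-0.010,0.015,0,0,0,0, 0.001,-0.010,0.028,0,0,0,0, 0.001,-0.010,0.030,0,0,0,0, 0.001,-0.010,0.030,0,0,0,0,0.001,-0.010,0.030,0,0,0,0,0.001,-0.010,0.030,0,0,0,0]'; python3 -c "
from h import *
s=telemetry.state(); print(s['time_s'],s['ee_pos'],s['ft_force'],s['eef_rot'])"
```

```text
time_s: 4.78
ee_pos: [637.6, 143.5, 104.0]
eef_rot: [3.141, 0.001, 2.746]
ft_force: [-0.6, -0.1, -0.2]
width: 0.6
4.7833 [637.61025211 143.52200753 104.01776338] [-0.57119241 -0.12908764 -0.23356531] [3.14105089e+00 7.65670516e-04 2.74600759e+00]
```

```bash
python3 -m handwheel '[0,0,0.0015,0,0,0,0,0,0,0.0021,0,0,0,0,0,0,0.0021,0,0,0,0,0,0,0.0021,0,0,0,0,0,0,0.0021,0,0,0,0,0,0,0.0021,0,0,0,0]'; python3 -m handwheel '[0,0,0,0,0,0,0]'; python3 -m handwheel '[0,0,0.0002,0,0,0,0]';python3 -m handwheel '[0,0,0.0002,0,0,0,0]';python3 -m handwheel '[0,0,0.0001,0,0,0,0]'
```

```text
time_s: 5.28
ee_pos: [637.1, 143.1, 101.3]
eef_rot: [3.142, -0.0, 2.746]
ft_force: [-1.0, 0.2, 0.7]
width: 0.3
time_s: 5.37
ee_pos: [637.1, 143.2, 101.3]
eef_rot: [3.142, -0.0, 2.746]
ft_force: [-1.1, -0.0, 1.8]
width: 0.3
time_s: 5.45
ee_pos: [637.1, 143.2, 101.1]
eef_rot: [3.142, -0.0, 2.746]
ft_force: [-1.7, 1.3, 3.4]
width: 0.4
time_s: 5.53
ee_pos: [637.0, 143.2, 100.8]
eef_rot: [-3.142, -0.0, 2.746]
ft_force: [-3.4, 0.8, 2.7]
width: 0.8
time_s: 5.62
ee_pos: [636.9, 143.2, 100.7]
eef_rot: [-3.141, -0.0, 2.746]
ft_force: [-2.4, 1.0, 4.9]
width: 0.4
```

Run:
```python
from h import *
t=telemetry.state(); print(t["time_s"],t["ee_pos"],t["ft_force"])
c=cal("side");p,d=cams.snapshot("side"); ti=tilt("side",d,c); print(ti,np.degrees(np.arctan2(ti[0][1],ti[0][0])))
```

```text
5.6167 [636.93280886 143.16263332 100.72194049] [-2.36838777  1.01215826  4.90336889]
(array([  0.63225772,   2.81393719, 100.65176228]), np.float64(1.5357202990195138), np.int64(4072)) 77.33663633572486
```

```bash
python3 -m handwheel '[0,0,-0.001,0,0,0,0]'
python3 - <<'E'
from h import *
c=cal("side")
for i in range(3):
    t=telemetry.state(); print(t["time_s"],t["ee_pos"],t["ft_force"])
    p,d=cams.snapshot("side"); ti=tilt("side",d,c); print(ti[0],np.degrees(np.arctan2(ti[0][1],ti[0][0])))
    p,d=cams.snapshot("side");p,d=cams.snapshot("side")
E
```

```text
time_s: 5.75
ee_pos: [636.9, 143.1, 101.5]
eef_rot: [-3.141, -0.0, 2.746]
ft_force: [0.2, -0.5, -0.1]
width: 0.3
5.75 [636.93422502 143.08053807 101.52044633] [ 0.21688489 -0.51637673 -0.10881262]
[  0.33269907   2.84826366 100.62131511] 83.33760408762784
5.9 [637.30089976 143.05481515 101.70746317] [ 0.06689702 -0.19067735 -0.1557129 ]
[  0.17971714   2.83687257 100.64200117] 86.37513092917555
6.05 [637.16764045 143.05767364 101.6353201 ] [-0.57958537  0.29156786  1.48121298]
[8.62902778e-02 2.92759493e+00 1.00629966e+02] 88.31170710074167
```

```bash
python3 -m handwheel '[0,0,0.0002,0,0,0,0,0,0,0.0004,0,0,0,0,0,0,0.0004,0,0,0,0]'
python3 - <<'E'
from h import *
c=cal("side")
for i in range(3):
    t=telemetry.state(); print(t["time_s"],t["ee_pos"],t["ft_force"])
    p,d=cams.snapshot("side"); ti=tilt("side",d,c); print(ti[0],np.degrees(np.arctan2(ti[0][1],ti[0][0])))
    r=cams.pinpoint("side","lock_hole"); print([(x["p"],x["centre"],atz("side",x["centre"],100,c)[:2]) for x in r])
cv2.imwrite("pics/side3.png",p)
p,d=cams.snapshot("wrist"); cv2.imwrite("pics/w3.png",p)
E
```

```text
time_s: 6.45
ee_pos: [637.0, 143.1, 101.3]
eef_rot: [-3.142, -0.0, 2.746]
ft_force: [-1.2, -0.8, 2.2]
width: 0.3
6.45 [637.0339843  143.14233102 101.26212839] [-1.2085359  -0.8098181   2.17140553]
[ -0.25164346   2.81637942 100.61556381] 95.1058186559246
[(0.81, [297.9, 215.3], array([489.26861044,  51.87265622])), (0.68, [340.9, 207.5], array([607.22898971,  65.10576778]))]
6.55 [637.15362037 143.13713412 101.33038501] [-0.31038031 -0.55605414  1.54730164]
[ -0.19441798   2.84904751 100.68930046] 93.9037914997848
[(0.92, [298.8, 216.2], array([491.16558887,  48.10894594]))]
6.65 [637.22808907 143.09270144 101.36165306] [-0.17389879 -0.16134401  0.91995772]
[ -0.20505106   2.94688583 100.64446554] 93.9803557545496
[(0.61, [296.9, 215.2], array([486.72142291,  52.64194875]))]
```

View pics/w3.png

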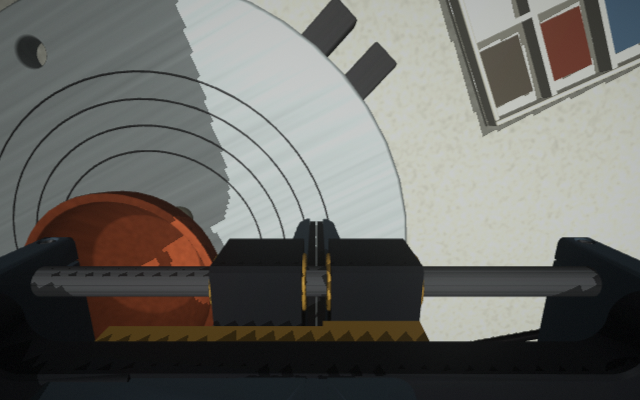

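View pics/side3.png

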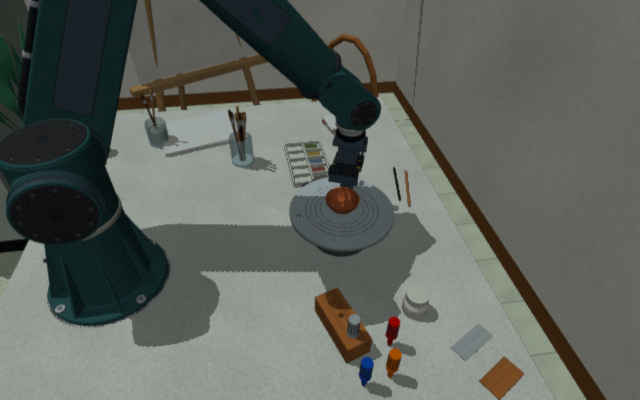

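```bash
python3 -m handwheel '[0,0,-0.006,0,0,0,0, 0.02,-0.015,-0.01,0,0,0,0, 0.05,-0.038,-0.01,0,0,0,0, 0.081,-0.061,-0.01,0,0,0,0, 0.081,-0.061,-0.006,0,0,0,0, 0.081,-0.061,-0.002,0,0,0,0,0.081,-0.061,-0.002,0,0,0,0,0.081,-0.061,-0.002,0,0,0,0]'
python3 - <<'E'
from h import *
t=telemetry.state(); print(t["time_s"],t["ee_pos"],t["ft_force"])
c=cal("wrist")
p,d=cams.snapshot("wrist"); cv2.imwrite("pics/w4.png",p)
for th,z in (("lock_hole",100),("lug_slot",84),("wheel_centre",100)):
    print(th,[(x["p"],x["centre"],atz("wrist",x["centre"],z,c)[:2]) for x in cams.pinpoint("wrist",th)])
p,d=cams.snapshot("side"); ti=tilt("side",d,cal("side")); print(ti[0],np.degrees(np.arctan2(ti[0][1],ti[0][0])))
E
```

```text
time_s: 7.47
ee_pos: [540.0, 118.3, 103.6]
eef_rot: [3.141, 0.001, 2.746]
ft_force: [-1.1, 0.2, -0.3]
width: 0.7
7.4667 [540.03398695 118.31212119 103.55787238] [-1.14320422  0.1616159  -0.31409289]
lock_hole [(0.67, [172.6, 208.9], array([490.02140749,  53.23273491]))]
lug_slot [(0.92, [400.1, 232.7], array([560.21289143, 168.75522245]))]
wheel_centre []
[ -0.29669654   2.93839402 100.72111983] 95.76574767544894
```

View pics/w4.png

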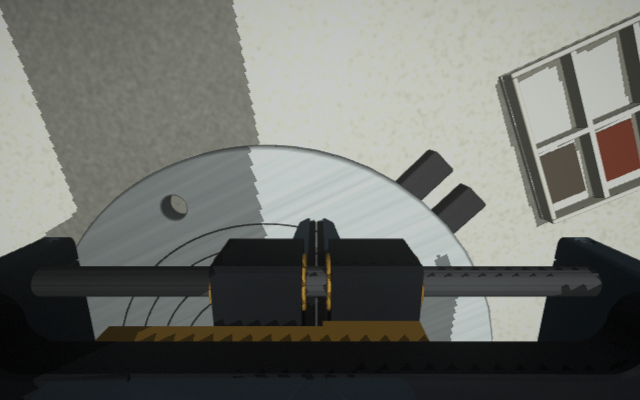

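```bash
python3 -m handwheel '[0,0,0.0015,0,0,0,0, 0,0,0.0022,0,0,0,0, 0,0,0.0025,0,0,0,0,0,0,0.0025,0,0,0,0]'
python3 - <<'E'
from h import *
t=telemetry.state(); print(t["time_s"],t["ee_pos"],t["ft_force"])
p0=np.array([540-606.5,118.3-61]); r=np.hypot(*p0); a0=np.arctan2(p0[1],p0[0])
# eased profile 22 rows
N=24; s=np.linspace(0,1,N+1)[1:]; e=s*s*s*(10-15*s+6*s*s); e=0.5*(e+ (3*s*s-2*s**3))
tx=np.array([-.9226,.3857]);ty=np.array([.3857,.9226])
prev=p0; base=p0
for i,x in enumerate(e):
    a=a0-np.radians(70.4)*x; q=r*np.array([np.cos(a),np.sin(a)])
    if i in (10,20): base=prev
    d=q-base; print(i,round(d@tx,1),round(d@ty,1)); prev=q
E
```

```text
time_s: 8.05
ee_pos: [538.9, 118.1, 100.7]
eef_rot: [-3.142, -0.0, 2.746]
ft_force: [-0.1, -0.3, 2.1]
width: 0.6
8.05 [538.87859618 118.0870503  100.73099241] [-0.09246559 -0.26498388  2.06683582]
0 -0.1 0.3
1 -0.4 1.3
2 -1.0 3.0
3 -2.0 5.6
4 -3.4 8.9
5 -5.4 12.9
6 -7.9 17.5
7 -11.2 22.6
8 -15.1 27.9
9 -19.8 33.2
10 -5.3 5.1
11 -11.2 9.9
12 -17.4 14.2
13 -23.8 17.8
14 -30.3 20.8
15 -36.5 23.0
16 -42.2 24.7
17 -47.4 25.8
18 -51.8 26.5
19 -55.4 27.0
20 -2.7 0.2
21 -4.6 0.3
22 -5.6 0.3
23 -5.9 0.4
```

```bash
python3 -m handwheel '[-0.0001,0.0003,0.0001,0,0,0,0, -0.0004,0.0013,0.0001,0,0,0,0, -0.001,0.003,0.0001,0,0,0,0, -0.002,0.0056,0.0001,0,0,0,0, -0.0034,0.0089,0.0001,0,0,0,0, -0.0054,0.0129,0.0001,0,0,0,0, -0.0079,0.0175,0.0001,0,0,0,0, -0.0112,0.0226,0.0001,0,0,0,0, -0.0151,0.0279,0.0001,0,0,0,0, -0.0198,0.0332,0.0001,0,0,0,0]'
```

```text
time_s: 8.88
ee_pos: [570.5, 141.5, 100.7]
eef_rot: [3.142, 0.0, 2.746]
ft_force: [-0.4, -0.7, 2.4]
width: 0.5
```

```bash
python3 -m handwheel '[-0.0053,0.0051,0,0,0,0,0, -0.0112,0.0099,0,0,0,0,0, -0.0174,0.0142,0,0,0,0,0, -0.0238,0.0178,0,0,0,0,0, -0.0303,0.0208,0,0,0,0,0, -0.0365,0.023,0,0,0,0,0, -0.0422,0.0247,0,0,0,0,0, -0.0474,0.0258,0,0,0,0,0, -0.0518,0.0265,0,0,0,0,0, -0.0554,0.027,0,0,0,0,0]'; python3 -m handwheel '[-0.0027,0.0002,0,0,0,0,0, -0.0046,0.0003,0,0,0,0,0, -0.0056,0.0003,0,0,0,0,0, -0.0059,0.0004,0,0,0,0,0,-0.0059,0.0004,0,0,0,0,0,-0.0059,0.0004,0,0,0,0,0]'
python3 - <<'E'
from h import *
t=telemetry.state(); print(t["time_s"],t["ee_pos"],t["ft_force"])
c=cal("wrist")
p,d=cams.snapshot("wrist"); cv2.imwrite("pics/w5.png",p)
for th,z in (("lock_hole",100),("lug_slot",84),("wheel_centre",100)):
    print(th,[(x["p"],x["centre"],atz("wrist",x["centre"],z,c)[:2]) for x in cams.pinpoint("wrist",th)])
cv2.imwrite("pics/w5c.png",cv2.resize(p[0:160,200:420],None,fx=3.5,fy=3.5,interpolation=cv2.INTER_CUBIC))
E
```

```text
time_s: 9.72
ee_pos: [631.9, 144.4, 100.7]
eef_rot: [-3.142, 0.0, 2.746]
ft_force: [0.1, -1.5, 2.3]
width: 0.7
time_s: 10.22
ee_pos: [636.7, 142.7, 100.6]
eef_rot: [-3.141, -0.0, 2.746]
ft_force: [-0.2, -0.2, 3.3]
width: 0.6
10.2167 [636.72765188 142.74365229 100.60466483] [-0.20638973 -0.24354111  3.30163447]
lock_hole [(0.63, [292.5, 90.1], array([554.91891682, 165.64274099]))]
lug_slot [(0.76, [302.8, 98.8], array([559.82462466, 168.52422712]))]
wheel_centre [(0.77, [162.0, 252.3], array([606.95102426,  60.85932651]))]
```

View pics/w5.png

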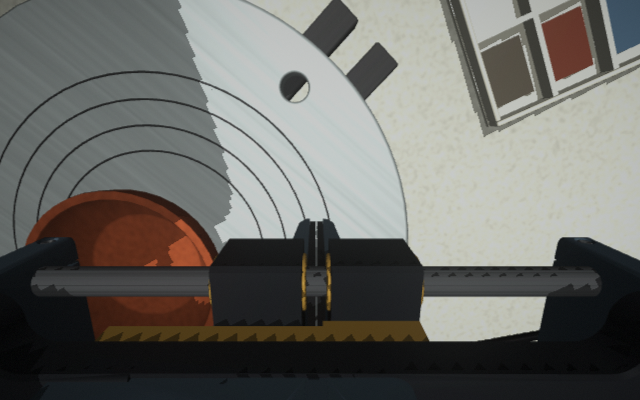

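View pics/w5c.png

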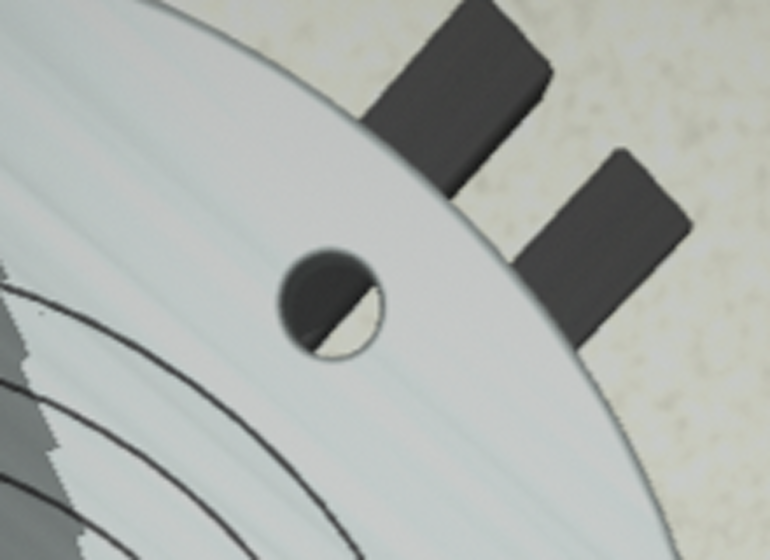

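```bash
cat > slot.py <<'E'
from h import *
def an(A,B,hole,c,cen=np.array([606.7,61.])):
    W=lambda p,z:atz("wrist",np.array(p),z,c)[:2]
    A=[W(p,84) for p in A];B=[W(p,84) for p in B];h=W(hole,100)
    u=(A[0]-A[1]); u/=np.linalg.norm(u); v=(B[0]-B[1]); v/=np.linalg.norm(v); w=(u+v);w/=np.linalg.norm(w); n=np.array([-w[1],w[0]])
    mid=(np.mean(A,0)+np.mean(B,0))/2
    print("slot width",abs((np.mean(A,0)-np.mean(B,0))@n),"dir A,B",np.degrees(np.arctan2(u[1],u[0])),np.degrees(np.arctan2(v[1],v[0])))
    print("hole",h,"hole off slotline (+=CCW)",(h-mid)@n,"centre off line",(cen-mid)@n, "angle hole",np.degrees(np.arctan2(*(h-cen)[::-1])),"r",np.hypot(*(h-cen)),"w",w,"mid",mid)
E
python3 - <<'E'
from slot import *
c=cal("wrist"); f=lambda x,y:(200+x/3.5,y/3.5)
an([f(553,72),f(440,190)],[f(622,148),f(513,262)],f(332,304),c)
E
```

```text
slot width 15.226262022774144 dir A,B 111.50832812118816 112.46286130859241
hole [554.0875215  167.35156224] hole off slotline (+=CCW) 6.1703879248141815 centre off line -2.800803052163431 angle hole 116.32175852412207 r 118.65381445755948 w [-0.37437347  0.92727801] mid [546.37971523 202.92477524]
```

```bash
python3 -m handwheel '[-0.0003,0,0,0,0,0,0, -0.001,0,0,0,0,0,0, -0.002,0,0,0,0,0,0, -0.0033,0,0,0,0,0,0, -0.0043,0,0,0,0,0,0, -0.0049,0,0,0,0,0,0, -0.0049,0,0,0,0,0,0, -0.0049,0,0,0,0,0,0]'
python3 - <<'E'
from slot import *
t=telemetry.state(); print(t["time_s"],t["ee_pos"],t["ft_force"])
c=cal("wrist")
p,d=cams.snapshot("wrist"); cv2.imwrite("pics/w6.png",p)
cv2.imwrite("pics/w6c.png",cv2.resize(p[0:160,200:420],None,fx=3.5,fy=3.5,interpolation=cv2.INTER_CUBIC))
E
```

```text
time_s: 11.08
ee_pos: [641.7, 140.9, 100.7]
eef_rot: [3.141, 0.0, 2.746]
ft_force: [-0.5, -0.5, 3.1]
width: 0.6
11.0833 [641.66209247 140.85467276 100.69501857] [-0.46632308 -0.46461374  3.13749911]
```

View pics/w6c.png

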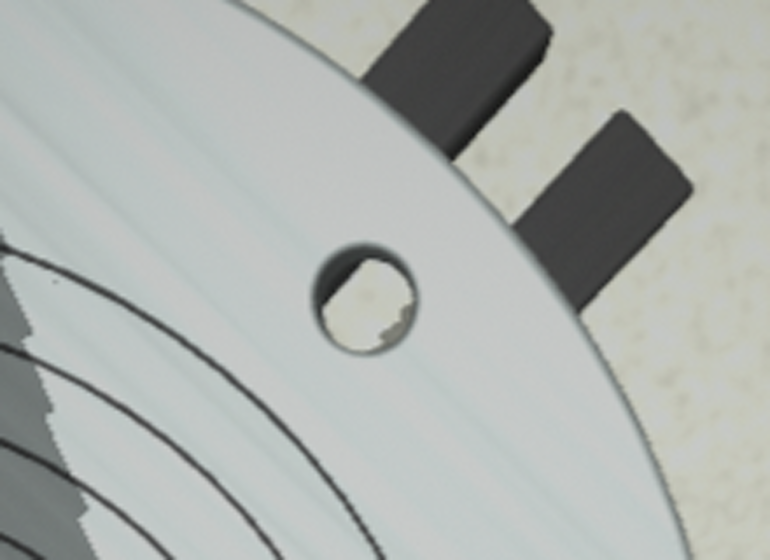

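Run:
```python
from slot import *
c=cal("wrist"); f=lambda x,y:(200+x/3.5,y/3.5)
an([f(553,32),f(440,150)],[f(622,110),f(513,224)],f(366,297),c)
# predicted picture: for hole at angle th, project hole top, hole bottom and slot edges with model
cen=np.array([606.7,61.]); 
import itertools
p=cv2.imread("pics/w6.png"); g=cv2.resize(p[0:160,200:420],None,fx=3.5,fy=3.5,interpolation=cv2.INTER_CUBIC)
a=np.radians(113.2); e=np.array([np.cos(a),np.sin(a)]); n=np.array([-e[1],e[0]])
S=lambda X:tuple(int(round(v)) for v in (proj("wrist",X,c)-[200,0])*3.5)
for s in(7,-7,24,-24):
    cv2.line(g,S([*(cen+105*e+s*n),84]),S([*(cen+166*e+s*n),84]),(0,0,255),1)
for z,col in((100,(255,0,0)),(88,(0,200,0))):
    pts=[S([*(cen+118*e+7*np.array([np.cos(t),np.sin(t)])),z]) for t in np.linspace(0,6.28,60)]
    cv2.polylines(g,[np.array(pts)],True,col,1)
pts=[S([*(cen+140*np.array([np.cos(t),np.sin(t)])),100]) for t in np.linspace(1,3,90)]
cv2.polylines(g,[np.array(pts)],False,(255,0,255),1)
cv2.imwrite("pics/w6o.png",g)
```

```text
slot width 15.24434998443185 dir A,B 111.26014338592246 112.21879796799685
hole [559.83139825 170.4052161 ] hole off slotline (+=CCW) -0.7104349419793525 centre off line -3.7233892730153997 angle hole 113.19002966755002 r 119.0217086963656 w [-0.37038674  0.92887764] mid [546.04959289 203.04994777]
```

View pics/w6o.png

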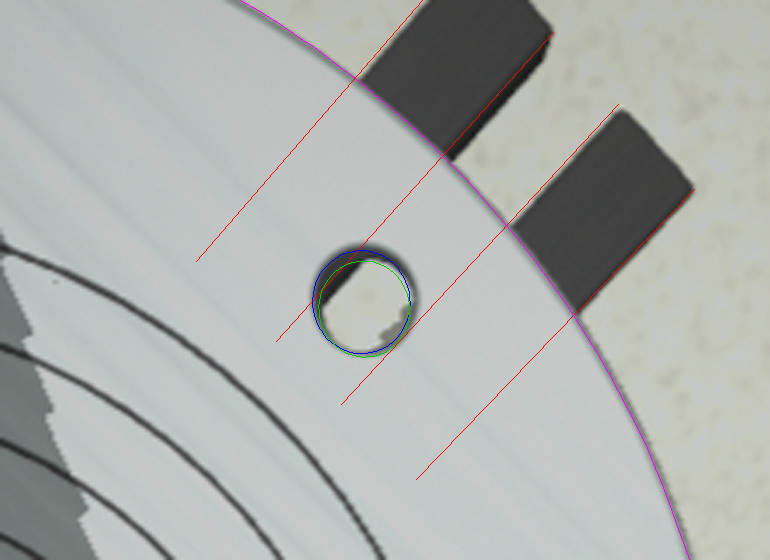

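```bash
python3 -m handwheel '[0,0,-0.0007,0,0,0,0, 0,0,-0.002,0,0,0,0, 0,0,-0.006,0,0,0,0, 0,0,-0.015,0,0,0,0, 0,0,-0.05,0,0,0,0, 0,0,-0.09,0,0,0,0,0,0,-0.12,0,0,0,0]'
python3 - <<'E'
from slot import *
t=telemetry.state(); print(t["time_s"],t["ee_pos"],t["ft_force"])
cs=cal("side"); ct=cal("top")
p,d=cams.snapshot("side"); ti=tilt("side",d,cs); print(ti[0],np.degrees(np.arctan2(ti[0][1],ti[0][0])))
cv2.imwrite("pics/side7.png",cv2.resize(p[150:400,260:430],None,fx=2.4,fy=2.4,interpolation=cv2.INTER_CUBIC))
# steel pin top from first views
print("pin top cam",atz("top",(425.3,198.4),107,ct))
r=cams.outline_of("side","pin"); print([(x["p"],np.round(x["bbox"])) for x in r])
r=cams.pinpoint("side","pin"); print([(x["p"],x["centre"],atz("side",x["centre"],15,cs)[:2]) for x in r])
r=cams.pinpoint("side","block"); print([(x["p"],x["centre"],atz("side",x["centre"],0,cs)[:2]) for x in r])
t=telemetry.state(); print(t["ee_pos"])
E
```

```text
time_s: 11.72
ee_pos: [641.9, 140.9, 224.1]
eef_rot: [3.141, 0.001, 2.746]
ft_force: [1.4, 0.3, 0.2]
width: 0.5
11.7167 [641.90828438 140.94350205 224.09396853] [1.41663144 0.28024244 0.2166447 ]
[  2.45790103   1.10107829 100.620772  ] 24.13118811443463
pin top cam [ 561.73526384 -279.45872073  107.        ]
[(0.78, array([360., 356., 371., 387.])), (0.77, array([345., 313., 358., 338.])), (0.77, array([385., 348., 402., 378.])), (0.56, array([383., 314., 400., 346.]))]
[(0.85, [362.1, 385.3], array([ 564.45810699, -377.38628884])), (0.72, [387.2, 340.2], array([ 643.51925545, -287.59144289])), (0.7, [351.5, 343.9], array([ 563.41489839, -284.1245759 ])), (0.6, [386.8, 377.9], array([ 618.47242837, -370.29214337]))]
[(0.56, [340.4, 331.3], array([ 548.10355468, -241.05773138]))]
[641.92034785 140.92596033 222.12151914]
```

View pics/side7.png

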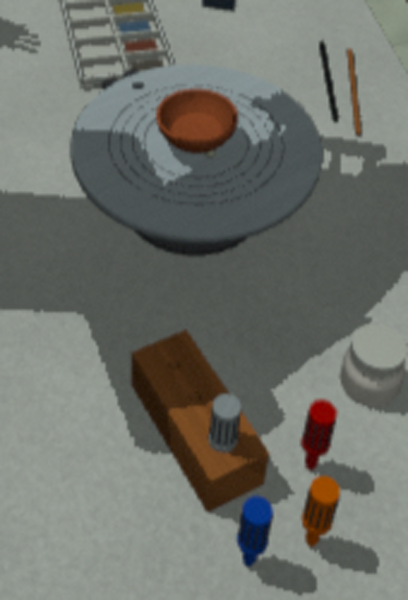

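```bash
python3 -m handwheel '[-0.0895,-0.42,0,0,0,0,0.7,-0.0895,-0.42,0,0,0,0,0.7,-0.0895,-0.42,0,0,0,0,0.7,-0.0895,-0.42,0,0,0,0,0.7,-0.0895,-0.42,0,0,0,0,0.7,-0.0895,-0.42,0,0,0,0,0.7,-0.0895,-0.42,0,0,0,0,0.7,-0.0895,-0.42,0,0,0,0,0.7,-0.0895,-0.42,0,0,0,0,0.7,-0.0895,-0.42,0,0,0,0,0.7]' 20; python3 -m handwheel '[0,0,0.02,0,0,0,0.7,0,0,0.02,0,0,0,0.7,0,0,0.02,0,0,0,0.7]'
python3 - <<'E'
from slot import *
t=telemetry.state(); print(t["time_s"],t["ee_pos"],t["ft_force"],t["width"])
c=cal("wrist");p,d=cams.snapshot("wrist"); cv2.imwrite("pics/w8.png",p)
r=cams.outline_of("wrist","pin"); print([(x["p"],np.round(x["bbox"])) for x in r])
r=cams.pinpoint("wrist","pin"); print([(x["p"],x["centre"],atz("wrist",x["centre"],15,c)[:2]) for x in r])
print(telemetry.state()["ee_pos"], proj("wrist",[562.5,-281,107],c))
E
```

```text
time_s: 12.75
ee_pos: [563.1, -270.3, 219.4]
eef_rot: [3.141, -0.002, 2.746]
ft_force: [1.4, 0.3, -0.9]
width: 62.7
time_s: 13.0
ee_pos: [563.3, -268.0, 198.9]
eef_rot: [3.141, -0.004, 2.745]
ft_force: [0.0, -0.2, 1.5]
width: 63.9
13.0 [ 563.29103502 -268.00630571  198.87190259] [ 0.00928711 -0.23182942  1.45663751] 63.941707613723324
[(0.83, array([286., 183., 315., 224.])), (0.6, array([317., 248., 341., 298.])), (0.56, array([252., 254., 270., 307.]))]
[(0.87, [241.2, 212.3], array([ 562.78432772, -358.87041462])), (0.61, [304.2, 187.7], array([ 564.17918121, -280.83667717])), (0.6, [268.4, 254.8], array([ 622.67023409, -352.23168118])), (0.53, [325.5, 250.9], array([ 644.27783264, -287.74238685]))]
[ 564.91907841 -267.60077345  201.00543653] [299.59749244 208.94854501]
```

View pics/w8.png

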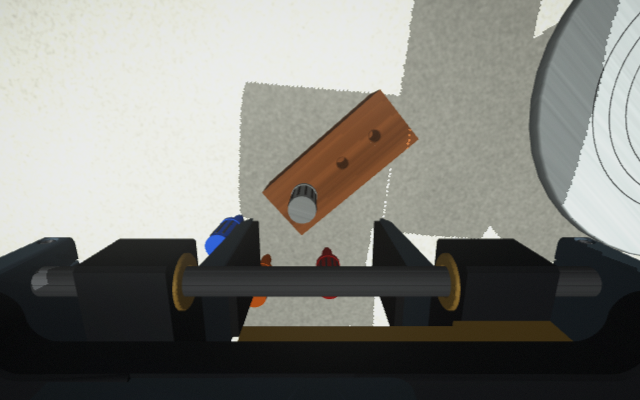

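Run:
```python
from slot import *
s=telemetry.state(); c=cal("wrist"); print(s["time_s"],s["ee_pos"],s["eef_rot"])
p=cv2.imread("pics/w8.png"); cv2.imwrite("pics/w8c.png",cv2.resize(p[170:250,260:350],None,fx=7,fy=7,interpolation=cv2.INTER_CUBIC))
for px in((301,210),(302,208)): print(atz("wrist",px,107,c))
```

```text
13.15 [ 564.91907841 -267.60077345  201.00543653] [ 3.14151566e+00 -1.18062936e-04  2.74714705e+00]
[ 566.2983496  -280.35336092  107.        ]
[ 564.9905766  -278.86136555  107.        ]
```

View pics/w8c.png

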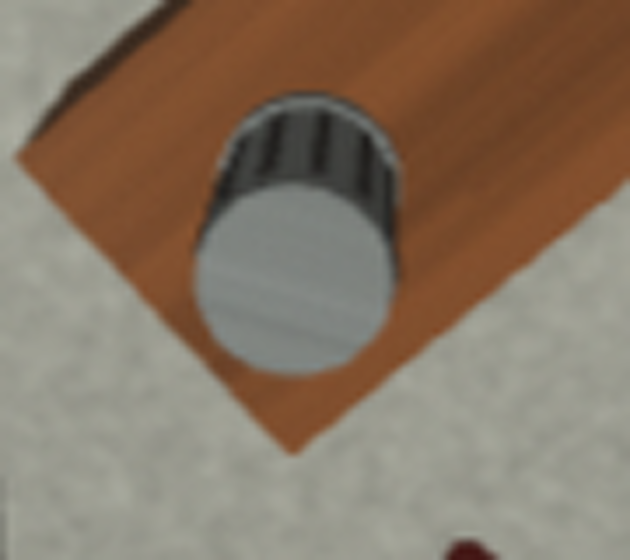

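```bash
python3 -m handwheel '[-0.0047,-0.0109,0.02,0,0,0,0.7,-0.0047,-0.0109,0.06,0,0,0,0.7,-0.0047,-0.0109,0.076,0,0,0,0.7,-0.0047,-0.0109,0.076,0,0,0,0.7,-0.0047,-0.0109,0.076,0,0,0,0.7]'
python3 - <<'E'
from slot import *
for i in range(2):
  t=telemetry.state(); c=cal("wrist");p,d=cams.snapshot("wrist")
print(t["time_s"],t["ee_pos"],t["ft_force"],t["width"]); cv2.imwrite("pics/w9.png",p)
cv2.imwrite("pics/w9c.png",cv2.resize(p[150:320,200:440],None,fx=3.2,fy=3.2,interpolation=cv2.INTER_CUBIC))
tip=np.array(t["ee_pos"]); 
for q in ([565,-279.5,107],[tip[0],tip[1],107]): print(proj("wrist",q,c))
E
```

```text
time_s: 13.57
ee_pos: [565.0, -279.7, 124.9]
eef_rot: [3.142, -0.001, 2.747]
ft_force: [0.6, -0.2, 0.4]
width: 64.1
13.6167 [ 565.62055455 -280.24249986  126.07005517] [-0.19532141 -0.06034885  0.30536219] 63.87161112745469
[314.28967748 232.95377132]
[313.57841195 234.24211419]
```

View pics/w9c.png

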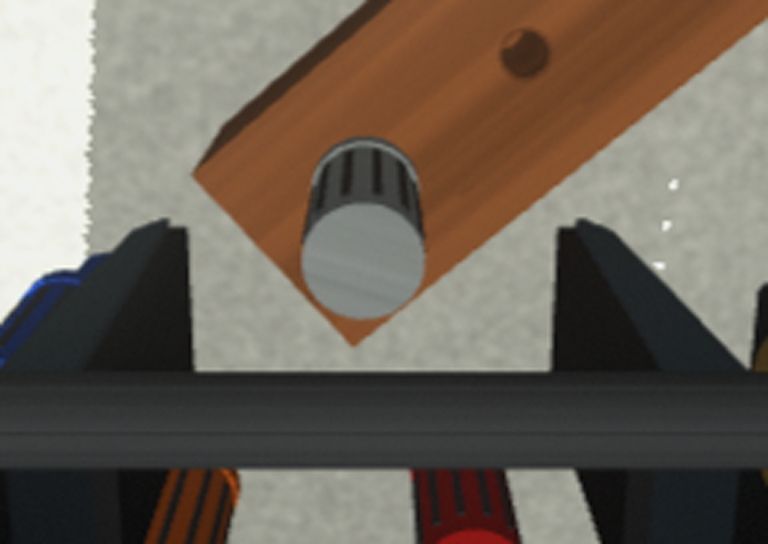

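```bash
python3 -m handwheel '[0.0015,0,0.03,0,0,0,0.7,0.0015,0,0.052,0,0,0,0.7,0.0015,0,0.060,0,0,0,0.7,0.0015,0,0.060,0,0,0,0.7,0.0015,0,0.060,0,0,0,0.7]'
python3 - <<'E'
from h import *
s=telemetry.state(); print(s["ee_pos"],s["ft_force"],s["width"])
E
```

```text
time_s: 14.08
ee_pos: [564.1, -280.2, 66.0]
eef_rot: [-3.141, 0.001, 2.746]
ft_force: [-0.7, -0.8, 1.6]
width: 64.2
[ 564.07331765 -280.24009611   66.04868607] [-0.73837087 -0.7582022   1.64714473] 64.2472840915275
```

```bash
python3 -m handwheel '[0,0,0,0,0,0,0.4,0,0,0,0,0,0,0.3,0,0,0,0,0,0,0.2,0,0,0,0,0,0,0.2,0,0,0,0,0,0,0.2,0,0,0,0,0,0,0.2]' 25
python3 - <<'E'
from h import *
s=telemetry.state(); print(s["ee_pos"],s["ft_force"],s["ft_torque"],s["width"])
E
```

```text
time_s: 14.58
ee_pos: [563.4, -280.0, 64.9]
eef_rot: [-3.142, 0.0, 2.746]
ft_force: [-0.6, -0.6, 0.1]
width: 26.8
[ 563.39264926 -280.00839544   64.89709804] [-0.575486   -0.55196069  0.10002564] [0.01761637 0.00182626 0.00839173] 26.76847354467224
```

```bash
python3 -m handwheel '[0,0,0,0,0,0,0.1,0,0,0,0,0,0,0.1,0,0,0,0,0,0,0.1]' 25
python3 - <<'E'
from h import *
s=telemetry.state(); print(s["ee_pos"],s["ft_force"],s["ft_torque"],s["width"])
E
```

```text
time_s: 14.83
ee_pos: [563.4, -280.0, 64.8]
eef_rot: [-3.142, 0.0, 2.746]
ft_force: [-0.2, -0.6, 3.3]
width: 23.7
[ 563.36473612 -280.03182062   64.8081631 ] [-0.23815598 -0.6458196   3.30222627] [0.02538074 0.18317042 0.01038632] 23.657326699503738
```

```bash
python3 -m handwheel '[0,0,-0.006,0,0,0,0.1,0,0,-0.02,0,0,0,0.1,0,0,-0.045,0,0,0,0.1,0,0,-0.08,0,0,0,0.1,0,0,-0.12,0,0,0,0.1,0,0,-0.155,0,0,0,0.1,0,0,-0.160,0,0,0,0.1,0,0,-0.160,0,0,0,0.1]'
python3 - <<'E'
from slot import *
for i in range(2):
  s=telemetry.state(); c=cal("wrist");p,d=cams.snapshot("wrist")
print(s["ee_pos"],s["ft_force"],s["ft_torque"],s["width"]); cv2.imwrite("pics/w10.png",p)
E
```

```text
time_s: 15.5
ee_pos: [564.5, -280.5, 228.5]
eef_rot: [-3.141, 0.005, 2.746]
ft_force: [-0.1, -0.5, -2.4]
width: 23.6
[ 563.45121235 -279.97886063  226.01215669] [-0.10605171 -0.12915418 -1.2628514 ] [ 0.01706831 -0.00186478  0.04047835] 23.66110992178828
```

View pics/w10.png

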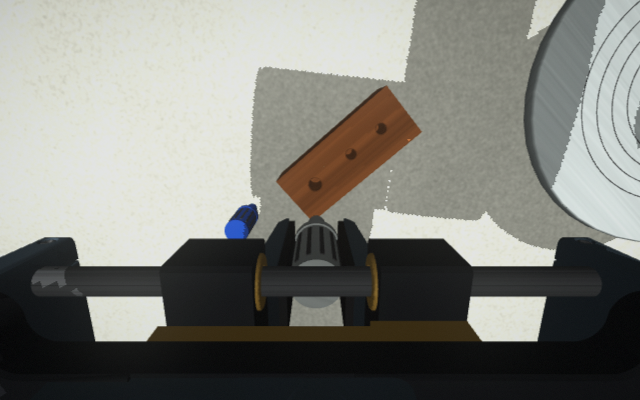

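```bash
python3 -m handwheel '[0.1772,0.4131,0,0,0,0,0.1,0.1772,0.4131,0,0,0,0,0.1,0.1772,0.4131,0,0,0,0,0.1,0.1772,0.4131,0,0,0,0,0.1,0.1772,0.4131,0,0,0,0,0.1,0.1772,0.4131,0,0,0,0,0.1,0.1772,0.4131,0,0,0,0,0.1,0.1772,0.4131,0,0,0,0,0.1,0.1772,0.4131,0,0,0,0,0.1,0.1772,0.4131,0,0,0,0,0.1]'; python3 -m handwheel '[0.007,0.016,0,0,0,0,0.1,0.007,0.016,0,0,0,0,0.1,0.007,0.016,0,0,0,0,0.1,0.007,0.016,0,0,0,0,0.1]'
python3 - <<'E'
from slot import *
s=telemetry.state(); print(s["time_s"],s["ee_pos"],s["ft_force"],s["width"])
E
```

```text
time_s: 16.43
ee_pos: [557.8, 138.5, 222.9]
eef_rot: [-3.14, -0.003, 2.746]
ft_force: [2.6, -0.7, -1.1]
width: 23.6
time_s: 16.77
ee_pos: [558.4, 153.5, 223.4]
eef_rot: [-3.14, -0.002, 2.746]
ft_force: [-0.1, -0.5, -1.2]
width: 23.8
16.7667 [558.37115615 153.52157775 223.40481449] [-0.05315541 -0.4711247  -1.1849516 ] 23.80182005271861
```

```bash
python3 -m handwheel '[0.0053,0.0151,0.01,0,0,0,0.1,0.0053,0.0151,0.035,0,0,0,0.1,0.0053,0.0151,0.053,0,0,0,0.1,0.0053,0.0151,0.056,0,0,0,0.1,0.0053,0.0151,0.056,0,0,0,0.1,0.0053,0.0151,0.056,0,0,0,0.1]'
python3 - <<'E'
from slot import *
p,d=cams.snapshot("side"); cv2.imwrite("pics/s11.png",cv2.resize(p[110:260,260:420],None,fx=4,fy=4,interpolation=cv2.INTER_CUBIC))
ti=tilt("side",d,cal("side")); print(ti[0],np.degrees(np.arctan2(ti[0][1],ti[0][0])))
s=telemetry.state();c=cal("wrist"); p,d=cams.snapshot("wrist"); cv2.imwrite("pics/w11.png",p);print(s["time_s"],s["ee_pos"],s["ft_force"],s["width"])
cv2.imwrite("pics/w11c.png",cv2.resize(p[130:320,220:420],None,fx=3.1,fy=3.1,interpolation=cv2.INTER_CUBIC))
E
```

```text
time_s: 17.27
ee_pos: [560.4, 169.4, 169.2]
eef_rot: [-3.142, 0.0, 2.745]
ft_force: [0.7, 0.5, -0.9]
width: 23.5
[  2.51718459   1.13206967 100.6541168 ] 24.215186883138447
17.3167 [560.67567334 169.63870156 169.67912798] [-0.19314084  0.19789875 -0.8875177 ] 23.413261901080357
```

View pics/s11.png

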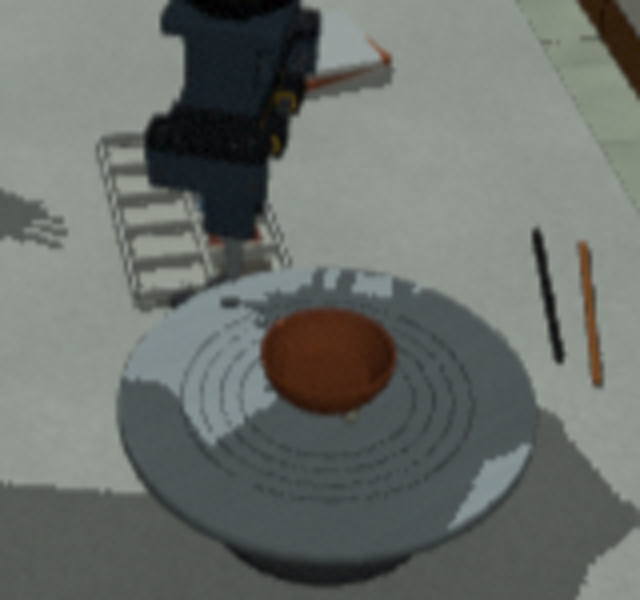

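View pics/w11c.png

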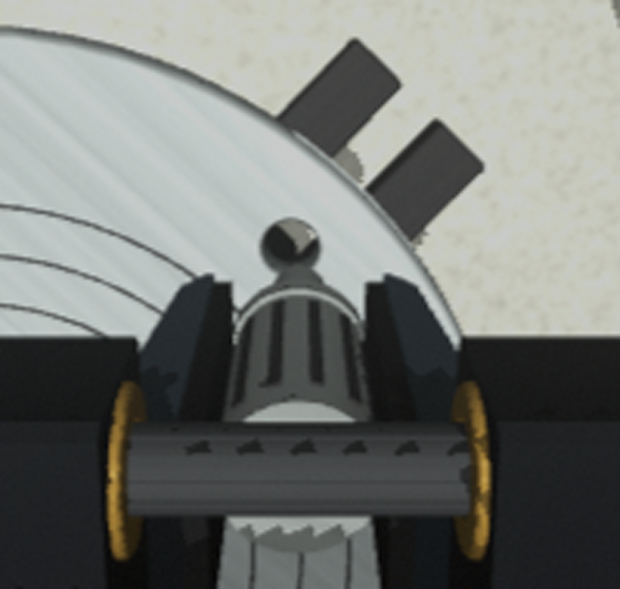

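Run:
```python
from slot import *
s=telemetry.state();c=cal("wrist"); print(s["ee_pos"])
f=lambda x,y:(220+x/3.1,130+y/3.1)
print("hole",atz("wrist",f(290,247),100,c),"nose tip top edge z120",atz("wrist",f(297,264),120,c))
an([f(402,84),f(332,152)],[f(437,120),f(367,190)],f(290,247),c)
tip=s["ee_pos"]
p=cv2.imread("pics/w11.png");g=cv2.resize(p[130:320,220:420],None,fx=3.1,fy=3.1,interpolation=cv2.INTER_CUBIC)
S=lambda X:tuple(int(round(v)) for v in (proj("wrist",X,c)-[220,130])*3.1)
for z,r,col in((120,3.5,(0,0,255)),(129,6,(0,160,255)),(160,13,(0,255,0)),(166,13,(0,255,0))):
    cv2.polylines(g,[np.array([S([tip[0]+r*np.cos(t),tip[1]+r*np.sin(t),z]) for t in np.linspace(0,6.28,60)])],True,col,1)
cv2.polylines(g,[np.array([S([560+7*np.cos(t),169.9+7*np.sin(t),100]) for t in np.linspace(0,6.28,60)])],True,(255,0,0),1)
cv2.imwrite("pics/w11o.png",g)
```

```text
[560.77908124 169.83972732 169.89602175]
hole [559.66197295 169.98079524 100.        ] nose tip top edge z120 [558.67642092 172.26353156 120.        ]
slot width 13.471838268160159 dir A,B 112.17672059209833 113.56951750001822
hole [559.66197295 169.98079524] hole off slotline (+=CCW) -0.10067069509091375 centre off line -1.080064229210386 angle hole 113.34587684481794 r 118.69873511914518 w [-0.38869172  0.92136787] mid [545.94398544 202.23937304]
```

View pics/w11o.png

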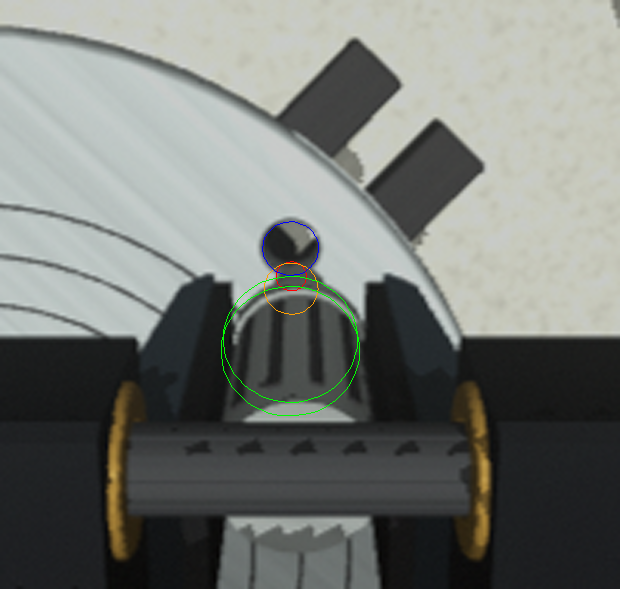

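```bash
python3 -m handwheel '[0.0018,-0.0014,0.005,0,0,0,0.1,0.0018,-0.0014,0.01,0,0,0,0.1,0.0018,-0.0014,0.012,0,0,0,0.1,0.0018,-0.0014,0.012,0,0,0,0.1,0.0018,-0.0014,0.012,0,0,0,0.1,0.0018,-0.0014,0.012,0,0,0,0.1]'
python3 - <<'E'
from slot import *
cams.snapshot("side");s=telemetry.state();c=cal("wrist"); p,d=cams.snapshot("wrist"); cv2.imwrite("pics/w12.png",p);print(s["time_s"],s["ee_pos"],s["ft_force"],s["width"])
tip=s["ee_pos"]; zo=s["ee_pos"][2]-49.8
g=cv2.resize(p[160:260,260:370],None,fx=6,fy=6,interpolation=cv2.INTER_CUBIC); cv2.imwrite("pics/w12c.png",g)
S=lambda X:tuple(int(round(v)) for v in (proj("wrist",X,c)-[260,160])*6)
off=np.array([1.2,.6])
for z,r,col in((zo,3.5,(0,0,255)),(zo+9,6,(0,160,255)),(zo+40,13,(0,255,0)),(zo+46,13,(0,255,0))):
    cv2.polylines(g,[np.array([S([tip[0]+off[0]+r*np.cos(t),tip[1]+off[1]+r*np.sin(t),z]) for t in np.linspace(0,6.28,60)])],True,col,1)
cv2.polylines(g,[np.array([S([559.8+7*np.cos(t),170+7*np.sin(t),100]) for t in np.linspace(0,6.28,60)])],True,(255,0,0),1)
cv2.imwrite("pics/w12o.png",np.vstack([g[:590]]));
E
```

```text
time_s: 17.87
ee_pos: [557.9, 169.6, 156.8]
eef_rot: [3.142, 0.0, 2.746]
ft_force: [-0.4, -0.1, -1.2]
width: 23.7
17.9167 [557.9402823  169.59404483 156.81284488] [ 0.69736344  0.54955489 -1.15982234] 23.86518169457691
```

View pics/w12c.png

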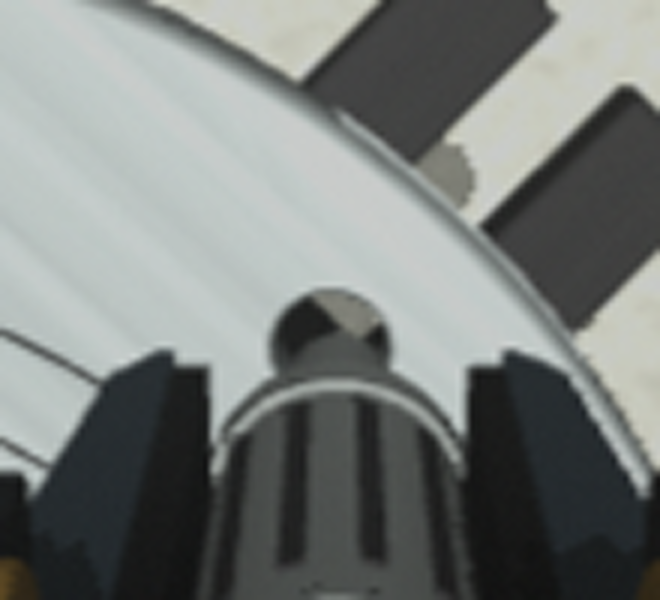

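View pics/w12o.png

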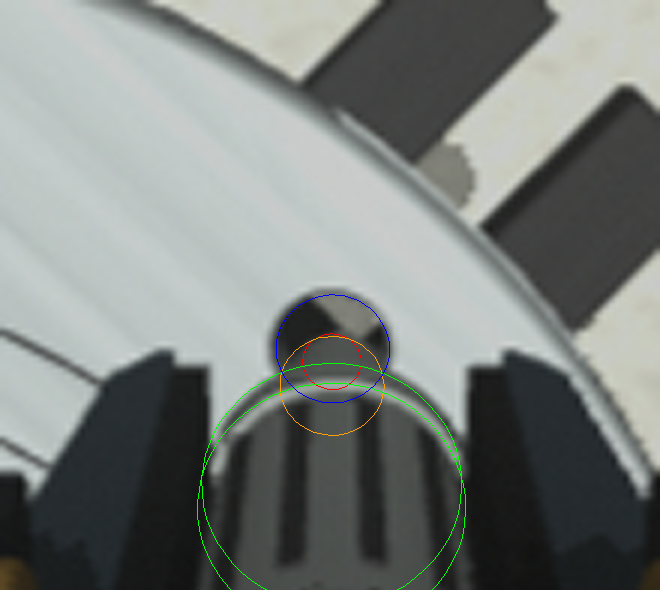

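```bash
python3 -m handwheel '[-0.0006,-0.0004,0.003,0,0,0,0.1,-0.0006,-0.0004,0.006,0,0,0,0.1,-0.0006,-0.0004,0.008,0,0,0,0.1,-0.0006,-0.0004,0.010,0,0,0,0.1]';  python3 -m handwheel '[0,0,0.001,0,0,0,0.1,0,0,0.002,0,0,0,0.1]'
python3 - <<'E'
from h import *
s=telemetry.state();c=cal("wrist"); p,d=cams.snapshot("wrist"); print(s["time_s"],s["ee_pos"],s["ft_force"],s["ft_torque"],s["width"])
cv2.imwrite("pics/w13c.png",cv2.resize(p[160:260,260:370],None,fx=6,fy=6,interpolation=cv2.INTER_CUBIC))
E
```

```text
time_s: 18.3
ee_pos: [558.1, 168.9, 146.3]
eef_rot: [-3.141, -0.0, 2.746]
ft_force: [0.4, -0.3, -0.4]
width: 23.2
time_s: 18.47
ee_pos: [558.2, 168.9, 144.4]
eef_rot: [-3.141, -0.0, 2.746]
ft_force: [0.6, 0.2, -1.5]
width: 23.4
18.4667 [558.1640294  168.91138772 144.44003149] [ 0.6145755   0.18583174 -1.5044604 ] [-0.01009493  0.01362208 -0.04251367] 23.426759214889863
```

View pics/w13c.png

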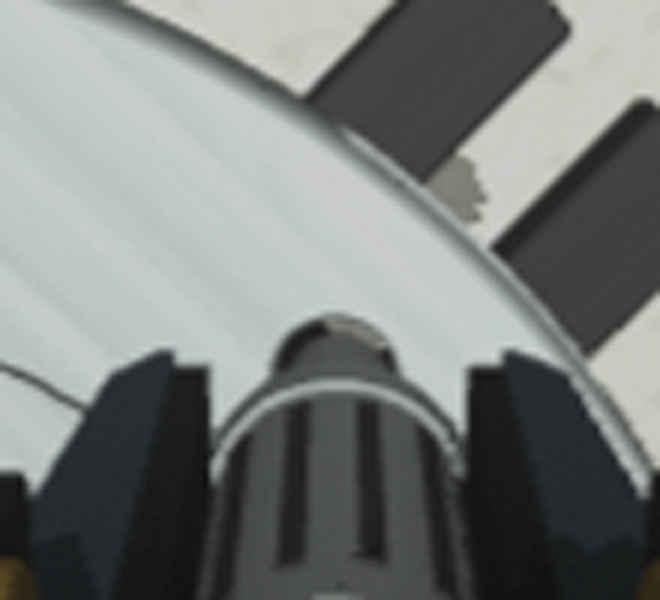

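```bash
python3 -m handwheel '[0,0,0.0015,0,0,0,0.1,0,0,0.003,0,0,0,0.1,0,0,0.0045,0,0,0,0.1]'
python3 - <<'E'
from h import *
s=telemetry.state();c=cal("wrist"); p,d=cams.snapshot("wrist"); print(s["time_s"],s["ee_pos"],s["ft_force"],s["ft_torque"],s["width"])
cv2.imwrite("pics/w14c.png",cv2.resize(p[160:260,260:370],None,fx=6,fy=6,interpolation=cv2.INTER_CUBIC))
E
```

```text
time_s: 18.77
ee_pos: [558.3, 168.9, 140.1]
eef_rot: [3.142, 0.0, 2.746]
ft_force: [-0.3, -0.3, -1.1]
width: 23.5
18.7667 [558.25872655 168.92616886 140.09472699] [-0.26789768 -0.2627489  -1.14085156] [0.01100067 0.02095428 0.00729586] 23.524249930426155
```

View pics/w14c.png

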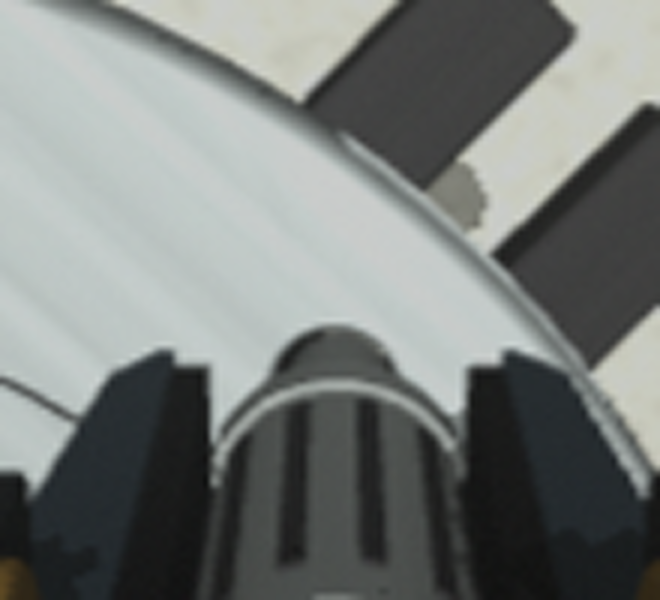

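```bash
python3 -m handwheel '[0,0,0.0012,0,0,0,0.1,0,0,0.0025,0,0,0,0.1,0,0,0.004,0,0,0,0.1]';python3 -m handwheel '[0,0,0.001,0,0,0,0.1,0,0,0.002,0,0,0,0.1,0,0,0.003,0,0,0,0.1]';python3 -m handwheel '[0,0,0.001,0,0,0,0.1,0,0,0.002,0,0,0,0.1]'
```

```text
time_s: 19.07
ee_pos: [558.3, 169.0, 136.1]
eef_rot: [3.142, 0.0, 2.746]
ft_force: [-0.1, -0.8, -1.1]
width: 23.3
time_s: 19.32
ee_pos: [558.2, 169.0, 133.1]
eef_rot: [3.142, 0.0, 2.746]
ft_force: [0.8, -0.5, -0.2]
width: 23.5
time_s: 19.48
ee_pos: [558.3, 168.9, 131.1]
eef_rot: [3.142, 0.0, 2.746]
ft_force: [-0.3, 0.4, -1.7]
width: 23.6
```

```bash
python3 -m handwheel '[0,0,0.0015,0,0,0,0.1,0,0,0.003,0,0,0,0.1,0,0,0.0045,0,0,0,0.1,0,0,0.006,0,0,0,0.1]';python3 -m handwheel '[0,0,0.0015,0,0,0,0.1,0,0,0.003,0,0,0,0.1,0,0,0.0045,0,0,0,0.1,0,0,0.006,0,0,0,0.1]';python3 -m handwheel '[0,0,0.0015,0,0,0,0.1,0,0,0.003,0,0,0,0.1,0,0,0.0045,0,0,0,0.1,0,0,0.0060,0,0,0,0.1]'
```

```text
time_s: 19.82
ee_pos: [558.2, 168.9, 125.0]
eef_rot: [3.142, 0.0, 2.746]
ft_force: [-0.2, 0.2, -0.2]
width: 23.3
time_s: 20.15
ee_pos: [558.4, 169.0, 119.1]
eef_rot: [3.141, 0.0, 2.746]
ft_force: [0.5, 0.3, -0.5]
width: 23.5
time_s: 20.48
ee_pos: [558.4, 169.0, 113.1]
eef_rot: [3.141, 0.0, 2.746]
ft_force: [1.4, 0.1, -0.2]
width: 23.7
```

```bash
python3 -m handwheel '[0,0,0.0008,0,0,0,0.1,0,0,0.0016,0,0,0,0.1,0,0,0.002,0,0,0,0.1]';python3 -m handwheel '[0,0,0.0004,0,0,0,0.1,0,0,0.0008,0,0,0,0.1]';python3 -m handwheel '[0,0,0.0002,0,0,0,0.1,0,0,0.0004,0,0,0,0.1]'
```

```text
time_s: 20.73
ee_pos: [558.4, 169.0, 111.2]
eef_rot: [3.141, 0.0, 2.746]
ft_force: [1.9, 1.0, -0.6]
width: 23.5
time_s: 20.9
ee_pos: [558.4, 169.0, 110.5]
eef_rot: [3.141, 0.0, 2.746]
ft_force: [2.0, 0.0, 0.8]
width: 23.5
time_s: 21.07
ee_pos: [558.3, 169.0, 110.0]
eef_rot: [3.141, 0.0, 2.746]
ft_force: [3.5, 0.9, 0.3]
width: 24.0
```

```bash
python3 -m handwheel '[-0.0004,0.0002,0.0002,0,0,0,0.1,-0.0004,0.0002,0.0003,0,0,0,0.1]';python3 -m handwheel '[0,0,0.0002,0,0,0,0.1,0,0,0.0002,0,0,0,0.1]';python3 -m handwheel '[0,0,0.0002,0,0,0,0.1,0,0,0.0003,0,0,0,0.1]'
python3 - <<'E'
from h import *
s=telemetry.state(); print(s["time_s"],s["ee_pos"],s["ft_force"],s["ft_torque"])
E
```

```text
time_s: 21.23
ee_pos: [558.5, 168.9, 109.5]
eef_rot: [-3.141, -0.0, 2.746]
ft_force: [1.0, 0.6, -0.7]
width: 23.5
time_s: 21.4
ee_pos: [558.5, 168.9, 109.4]
eef_rot: [-3.141, -0.0, 2.746]
ft_force: [1.9, 0.8, -0.3]
width: 23.6
time_s: 21.57
ee_pos: [558.5, 168.9, 109.1]
eef_rot: [-3.141, -0.0, 2.746]
ft_force: [1.4, 0.2, 0.8]
width: 23.5
21.5667 [558.52700419 168.91883243 109.13173613] [1.37222452 0.19159176 0.76687892] [ 0.07911381 -0.15517381  0.03175553]
```

```bash
python3 -m handwheel '[0,0,0.0002,0,0,0,0.1,0,0,0.0003,0,0,0,0.1]';python3 -m handwheel '[0,0,0.0002,0,0,0,0.1,0,0,0.0003,0,0,0,0.1]'
python3 - <<'E'
from h import *
s=telemetry.state(); print(s["time_s"],s["ee_pos"],s["ft_force"],s["ft_torque"])
c=cal("wrist"); p,d=cams.snapshot("wrist")
cv2.imwrite("pics/w15c.png",cv2.resize(p[160:260,260:370],None,fx=6,fy=6,interpolation=cv2.INTER_CUBIC))
E
```

```text
time_s: 21.73
ee_pos: [558.6, 168.9, 108.9]
eef_rot: [-3.141, -0.0, 2.746]
ft_force: [-0.9, 0.2, 0.4]
width: 23.4
time_s: 21.9
ee_pos: [558.6, 169.0, 108.6]
eef_rot: [-3.142, -0.0, 2.746]
ft_force: [-1.0, 0.2, 2.3]
width: 23.5
21.9 [558.60484613 168.99346011 108.57579772] [-1.0478426   0.19255124  2.261802  ] [ 0.19965828  0.00347354 -0.05065542]
```

View pics/w15c.png

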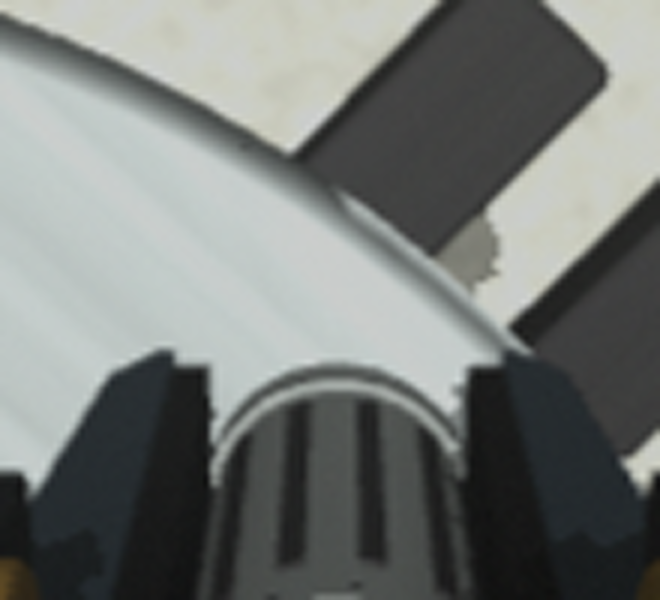

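```bash
python3 -m handwheel '[0,0,0.0002,0,0,0,0.1,0,0,0.0003,0,0,0,0.1,0,0,0.0003,0,0,0,0.1]'
python3 - <<'E'
from h import *
s=telemetry.state(); print(s["time_s"],s["ee_pos"],s["ft_force"],s["ft_torque"])
E
```

```text
time_s: 22.2
ee_pos: [558.7, 169.0, 108.3]
eef_rot: [3.141, 0.0, 2.746]
ft_force: [-0.5, 1.5, 3.1]
width: 23.5
22.2 [558.71792514 169.03356877 108.33052887] [-0.49011184  1.48375302  3.0598052 ] [0.37251015 0.09057705 0.05384771]
```

```bash
python3 -m handwheel '[0,0,0.0002,0,0,0,0.1,0,0,0.0003,0,0,0,0.1,0,0,0.0003,0,0,0,0.1]'
python3 - <<'E'
from h import *
s=telemetry.state(); print(s["time_s"],s["ee_pos"],s["ft_force"],s["ft_torque"])
E
```

```text
time_s: 22.45
ee_pos: [558.8, 169.0, 108.1]
eef_rot: [3.141, 0.0, 2.746]
ft_force: [-0.8, 3.6, 3.6]
width: 23.7
22.45 [558.75127555 169.04395671 108.07185725] [-0.80388181  3.6383364   3.60946492] [ 0.56747822  0.20930963 -0.02053555]
```

```bash
python3 -m handwheel '[0,0,-0.0004,0,0,0,0.1,0,0,-0.0004,0,0,0,0.27,0,0,-0.0004,0,0,0,0.3,0,0,-0.0004,0,0,0,0.4,0,0,-0.0004,0,0,0,0.5,0,0,-0.0004,0,0,0,0.5]'
python3 - <<'E'
from h import *
s=telemetry.state(); print(s["time_s"],s["ee_pos"],s["ft_force"],s["ft_torque"],s["width"])
c=cal("wrist"); p,d=cams.snapshot("wrist"); cv2.imwrite("pics/w16.png",p)
p,d=cams.snapshot("side"); ti=tilt("side",d,cal("side")); print(ti[0],np.degrees(np.arctan2(ti[0][1],ti[0][0])))
E
```

```text
time_s: 22.95
ee_pos: [558.6, 168.9, 108.3]
eef_rot: [-3.141, -0.0, 2.746]
ft_force: [-0.0, -0.3, -0.6]
width: 43.8
22.95 [558.58842002 168.85064044 108.26263064] [-0.02370821 -0.33540434 -0.58118351] [ 0.00165072  0.02551012 -0.01646675] 43.77760171645955
[  2.46248628   1.20210563 100.67145874] 26.020123951206973
```

View pics/w16.png

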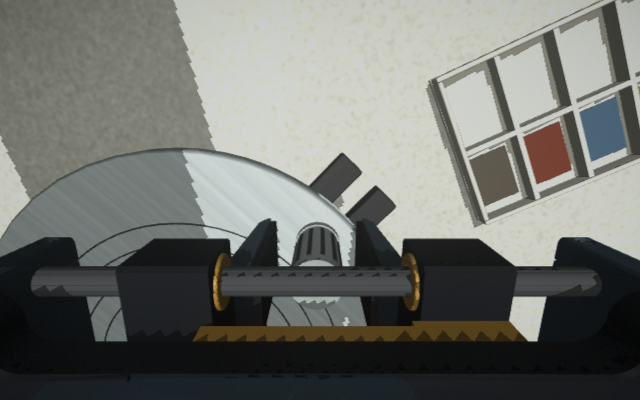

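```bash
python3 -m handwheel '[0,0,-0.005,0,0,0,0.5,0,0,-0.02,0,0,0,0.5,0,0,-0.05,0,0,0,0.5,0,0,-0.09,0,0,0,0.5,-0.02,0,-0.12,0,0,0,0.5,-0.06,0,-0.12,0,0,0,0.5,-0.06,0,-0.12,0,0,0,0.5,-0.06,0,-0.12,0,0,0,0.5,-0.06,0,-0.12,0,0,0,0.5]'
python3 - <<'E'
from h import *
cams.snapshot("side")
s=telemetry.state(); print(s["time_s"],s["ee_pos"],s["ft_force"])
c=cal("wrist"); p,d=cams.snapshot("wrist"); cv2.imwrite("pics/w17.png",p); np.save("pics/w17d.npy",d)
pb,db=cams.snapshot("side"); ti=tilt("side",db,cal("side")); print(ti[0],np.degrees(np.arctan2(ti[0][1],ti[0][0])))
cv2.imwrite("pics/s17.png",cv2.resize(pb[110:260,260:420],None,fx=4,fy=4,interpolation=cv2.INTER_CUBIC))
K,R,t=c; v,u=np.mgrid[0:400,0:640]; X=(np.stack([u,v,np.ones_like(u)],-1).reshape(-1,3)@np.linalg.inv(K).T*d.reshape(-1,1)-t)@R
r=np.hypot(X[:,0]-559.5,X[:,1]-170)
k=(r<9)&(X[:,2]>130); print("pin top z",np.median(X[k,2]),k.sum(),X[k,:2].mean(0))
k=(r>18)&(r<24)&(abs(X[:,2]-100)<10); print("wheel near",np.median(X[k,2]),k.sum())
E
```

```text
time_s: 23.8
ee_pos: [613.5, 145.7, 228.0]
eef_rot: [-3.141, -0.001, 2.745]
ft_force: [0.3, 0.4, -0.0]
width: 45.6
23.85 [613.12223009 145.86018276 227.83765102] [-1.12979228 -0.1319538  -1.28319058]
[  2.40536652   1.25261115 100.68187166] 27.508556607860097
pin top z 151.72986236424254 455 [559.45739001 170.06709887]
wheel near 100.63820310823402 946
```

View pics/w17.png

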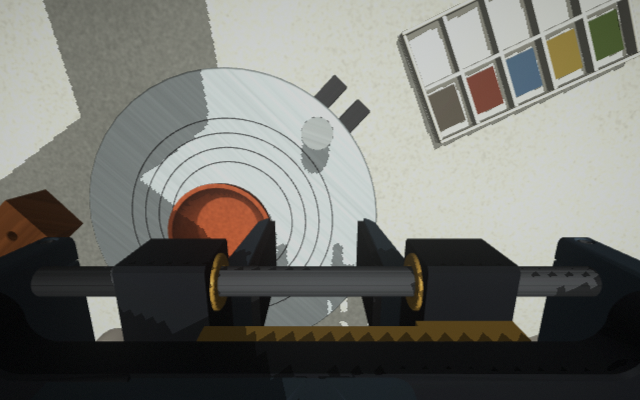

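View pics/s17.png

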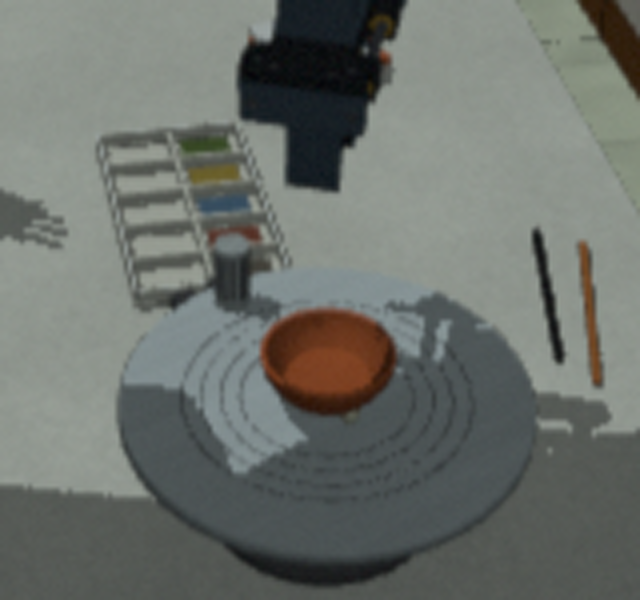

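Run:
```python
from h import *
from station import close_job
s=telemetry.state(); print(s["time_s"],s["ee_pos"],s["ft_force"])
print(close_job())
```

```text
23.95 [613.12562914 146.06833239 227.92764806] [ 0.1891064  -0.24844644  0.03995406]
the job is handed in; nothing more can be done
None
```

The turntable is locked: the steel pin is through the hole and slot with its collar down on the wheel. I let go, raised the gripper clear, and handed the job in at about 24 s of the 72 s allowed.

- **Stopping the wheel:** The fingertip brought the wheel to rest at readings of up to about 5 N, but with the hole roughly 70° past the slot. I then laid the finger on again at 2–3 N and turned the wheel back until the hole was over the slot. My wrist-camera measurements put it within about 0.7 mm there.
- **Pin:** I took the steel pin from the block and left the red, orange and blue look-alikes alone. It went in with almost no force. Pressing it home read up to about 3.6 N downward, with a similar sideways force near the end.
- **Last checks:** The pin's top measured 51.1 mm above the wheel, where 52 mm is exactly seated. I take that as seated within depth noise. The pin stood at (559.5, 170.1), less than 1 mm from the measured hole position. The wrist force was near zero.
- **What disagreed:**
  - During seating the gripper went about 1.7 mm lower than my grasp height predicted. The pin probably slid up slightly in the fingers.
  - The depth-based estimate of wheel angle drifted from 24° to 27.5° between readings, with the gripper partly in view. I put that down to noise and did not confirm it with a second picture.

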